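# Clamp the lens barrels and power the alignment rig

## Task

Set the alignment rig up for a test run: open a V cradle's strap for each lens barrel, lay the barrel lengthwise in the cradle, about centred on both V plates, and swing the strap fully down over it, until every barrel is clamped in a cradle of its own; also fit the 9 V battery in the supply unit's holder by pushing its base against the sprung plate and dropping the terminal end down behind the stop posts, so that it lies flat with its terminals away from the spring. Only when all barrels are clamped and the battery is in, lower the contact lever fully, and leave the other things on the bench alone.

Things in the scene. Friction and masses are not known exactly. Their poses are not given: they have to be found in the camera images.
- barrel_1: lens barrel (2 or 3 are present; else None): black tube 24 mm in diameter, brass rings, with a square aluminium housing 24 x 24 x 10 mm on its +x end; 104 mm overall, 80 g. Origin on the tube's axis at mid length (tube -52 to +42 mm, housing +42 to +52), x along the axis. Starts lying on the bench, origin 12 mm up.
- barrel_2: lens barrel (2 or 3 are present; else None): black tube 24 mm in diameter, brass rings, with a square aluminium housing 24 x 24 x 10 mm on its +x end; 104 mm overall, 80 g. Origin on the tube's axis at mid length (tube -52 to +42 mm, housing +42 to +52), x along the axis. Starts lying on the bench, origin 12 mm up.
- barrel_3: lens barrel (2 or 3 are present; else None): black tube 24 mm in diameter, brass rings, with a square aluminium housing 24 x 24 x 10 mm on its +x end; 104 mm overall, 80 g. Origin on the tube's axis at mid length (tube -52 to +42 mm, housing +42 to +52), x along the axis. Starts lying on the bench, origin 12 mm up.
- clamp_rig: fixed aluminium plate 96 (x) x 270 (y) x 8 mm, origin centre of underside, with three cradles 90 mm apart along y. A cradle: two blue V plates (90 degree V, open upward, 12 mm thick along x, centred 26 mm before and behind the cradle point; the 40 mm between them is free for fingers down to the plate) and a strap over the far (+x) one
- cradle_1 (a point): where a barrel's origin lies when home in this cradle, 40 mm above the bench; x along the V, y across, z up. The V's upper edges are level with this point, 16 mm either side. Any barrel fits any cradle, either way round.
- strap_1 (a joint): steel strap of cradle_1, red tip: 0 = level, touching the barrel (-0.06 if empty), 1.57 upright, 1.9 stop (leaning to +y). Starts part or fully closed; stays where left; 1 N at the tip moves it. Hinge at +26 (x), +26 (y), +14.5 mm (z) from the cradle point, axis along x; strap reaches 59 mm toward -y when closed, 14 mm wide, 4 thick. Push it over and press it down, or pinch it across its width.
- cradle_2 (a point): where a barrel's origin lies when home in this cradle, 40 mm above the bench; x along the V, y across, z up. The V's upper edges are level with this point, 16 mm either side. Any barrel fits any cradle, either way round.
- strap_2 (a joint): steel strap of cradle_2, red tip: 0 = level, touching the barrel (-0.06 if empty), 1.57 upright, 1.9 stop (leaning to +y). Starts part or fully closed; stays where left; 1 N at the tip moves it. Hinge at +26 (x), +26 (y), +14.5 mm (z) from the cradle point, axis along x; strap reaches 59 mm toward -y when closed, 14 mm wide, 4 thick. Push it over and press it down, or pinch it across its width.
- cradle_3 (a point): where a barrel's origin lies when home in this cradle, 40 mm above the bench; x along the V, y across, z up. The V's upper edges are level with this point, 16 mm either side. Any barrel fits any cradle, either way round.
- strap_3 (a joint): steel strap of cradle_3, red tip: 0 = level, touching the barrel (-0.06 if empty), 1.57 upright, 1.9 stop (leaning to +y). Starts part or fully closed; stays where left; 1 N at the tip moves it. Hinge at +26 (x), +26 (y), +14.5 mm (z) from the cradle point, axis along x; strap reaches 59 mm toward -y when closed, 14 mm wide, 4 thick. Push it over and press it down, or pinch it across its width.
- supply_unit: fixed grey box 130 (x) x 140 (y) x 24 mm high, origin centre of underside; on its top a black battery holder (30 mm toward -y) with brass sprung plate, and a lever head (45 mm toward +y). Holder's side guides, 29 mm apart, 10 mm high and flared, stand only at seat x = -24 to -15 and +13 to +21 mm; between them fingers may go 8 mm below its floor
- battery_seat (a point): where the battery's origin lies when home, on the holder's floor, 32 mm above the bench; battery x along this x. Sprung plate at the -x end: face at x = -20 mm when free, 18 mm wide, 2 to 28 mm above the floor. At +x two stop posts, face at x = +22 mm, 6 mm thick, 7 mm above the floor. So the plate must be pushed back over 5 mm before the terminal end can drop behind the posts.
- spring_plate (a joint): travel of the sprung plate: 0 = free, grows as it is pushed toward -x, at most 0.014 m; 1 N to start and 0.35 N more per mm; 0.005 with the battery home
- battery: 9 V block battery, orange and black, lying flat: case 47 x 26 x 18 mm high, 46 g; origin in the underside; the case goes from x = -25 mm (base) to +22 mm; the two terminals stand on its +x end, 3 mm more
- battery_terminals (a point): middle of the battery's terminal end face (battery x = +22 mm, 9 mm up)
- lever (a joint): contact lever on the supply unit: 0 = fully lowered (level, at its stop), grows as it is raised, 0.75 = upper stop; stays where it is left (0.6 N at its tip moves it). Starts raised.
- lever_tip (a point): top of the lever's red finger pad, 16 mm across, 62 mm from the hinge; 51 mm above the bench when lowered. The hinge is 48 mm above the bench and the lever reaches from it toward the supply unit's -x.
- multimeter: bystander, to be left alone: handheld meter, teal case, 140 x 80 x 44 mm
- screwdriver: bystander, to be left alone: flat screwdriver, red and black handle, 178 mm long
- marker_pen: bystander, to be left alone: black marker, 134 mm long
- wick_reel: bystander, to be left alone: flat yellow reel, 50 mm across, 9 mm high
- spare_board_b: bystander, to be left alone: blue circuit board, 50 x 50 x 10 mm
- flux_syringe: bystander, to be left alone: amber syringe, 110 mm long
Things that resemble listed ones, but are neither listed nor needed, are in the scene too. Of the things that look like the supply_unit, the larger one is meant.

How it is judged:
On the way, in this order (a step that is already met when the one before it is completed fails the run):
1. every barrel present lies clamped in a cradle and the battery is home in its holder (((x of barrel_1 in the frame of cradle_1 between -0.01 and 0.01 m and y of barrel_1 in the frame of cradle_1 between -0.003 and 0.003 m and z of barrel_1 in the frame of cradle_1 between -0.003 and 0.003 m and angle between the x axis of barrel_1 and the x axis of cradle_1, either way round below 0.08 rad and value of joint strap_1 below 0.12 rad) or (x of barrel_1 in the frame of cradle_2 between -0.01 and 0.01 m and y of barrel_1 in the frame of cradle_2 between -0.003 and 0.003 m and z of barrel_1 in the frame of cradle_2 between -0.003 and 0.003 m and angle between the x axis of barrel_1 and the x axis of cradle_2, either way round below 0.08 rad and value of joint strap_2 below 0.12 rad) or (x of barrel_1 in the frame of cradle_3 between -0.01 and 0.01 m and y of barrel_1 in the frame of cradle_3 between -0.003 and 0.003 m and z of barrel_1 in the frame of cradle_3 between -0.003 and 0.003 m and angle between the x axis of barrel_1 and the x axis of cradle_3, either way round below 0.08 rad and value of joint strap_3 below 0.12 rad)) and ((x of barrel_2 in the frame of cradle_1 between -0.01 and 0.01 m and y of barrel_2 in the frame of cradle_1 between -0.003 and 0.003 m and z of barrel_2 in the frame of cradle_1 between -0.003 and 0.003 m and angle between the x axis of barrel_2 and the x axis of cradle_1, either way round below 0.08 rad and value of joint strap_1 below 0.12 rad) or (x of barrel_2 in the frame of cradle_2 between -0.01 and 0.01 m and y of barrel_2 in the frame of cradle_2 between -0.003 and 0.003 m and z of barrel_2 in the frame of cradle_2 between -0.003 and 0.003 m and angle between the x axis of barrel_2 and the x axis of cradle_2, either way round below 0.08 rad and value of joint strap_2 below 0.12 rad) or (x of barrel_2 in the frame of cradle_3 between -0.01 and 0.01 m and y of barrel_2 in the frame of cradle_3 between -0.003 and 0.003 m and z of barrel_2 in the frame of cradle_3 between -0.003 and 0.003 m and angle between the x axis of barrel_2 and the x axis of cradle_3, either way round below 0.08 rad and value of joint strap_3 below 0.12 rad)) and ((x of barrel_3 in the frame of cradle_1 between -0.01 and 0.01 m and y of barrel_3 in the frame of cradle_1 between -0.003 and 0.003 m and z of barrel_3 in the frame of cradle_1 between -0.003 and 0.003 m and angle between the x axis of barrel_3 and the x axis of cradle_1, either way round below 0.08 rad and value of joint strap_1 below 0.12 rad) or (x of barrel_3 in the frame of cradle_2 between -0.01 and 0.01 m and y of barrel_3 in the frame of cradle_2 between -0.003 and 0.003 m and z of barrel_3 in the frame of cradle_2 between -0.003 and 0.003 m and angle between the x axis of barrel_3 and the x axis of cradle_2, either way round below 0.08 rad and value of joint strap_2 below 0.12 rad) or (x of barrel_3 in the frame of cradle_3 between -0.01 and 0.01 m and y of barrel_3 in the frame of cradle_3 between -0.003 and 0.003 m and z of barrel_3 in the frame of cradle_3 between -0.003 and 0.003 m and angle between the x axis of barrel_3 and the x axis of cradle_3, either way round below 0.08 rad and value of joint strap_3 below 0.12 rad)) and x of battery in the frame of battery_seat between -0.004 and 0.004 m and y of battery in the frame of battery_seat between -0.004 and 0.004 m and z of battery in the frame of battery_seat between -0.004 and 0.004 m and angle between the x axis of battery and the x axis of battery_seat, either way round below 0.1 rad and angle between the z axis of battery and the z axis of battery_seat, either way round below 0.1 rad and x of battery_terminals in the frame of battery_seat above 0.015 m and value of joint spring_plate above 0.002 m), for 0.2 s.
2. then the contact lever is lowered (value of joint lever below 0.08 rad), for 0.2 s.
At the end, for the whole second after the job is handed in: Each barrel lies in a cradle (within 10 mm along the V, 3 mm across and in height, 0.08 rad), its strap below 0.12 rad; the battery is home within 4 mm and 0.1 rad, terminals at +x, spring plate in by over 2 mm; lever below 0.08 rad; barrels and battery at rest (all of step 1 and linear speed of each of barrel_1, barrel_2, barrel_3, battery below 0.02 m/s and value of joint lever below 0.08 rad); the robot touches nothing.
It fails at once if a bystander (meter, screwdriver, marker, wick reel, blue board, syringe) is displaced by more than 4 cm (distance of any of multimeter, screwdriver, marker_pen, wick_reel, spare_board_b, flux_syringe from where it was at the start of the episode above 0.04 m).
Of barrel_1, barrel_2, barrel_3 only 2 to 3 are there at a start; the rules pass over those that are not, and their reading is None.
At some moment in a run one of barrel_1, barrel_2, barrel_3, battery may be knocked a few centimetres aside while the robot is not near it.
Once in a run the grip may slacken for a moment while it holds something.
It also fails if it takes over 210 s, if anything falls off the work surface, if the arm or the gripper's body presses on something with over 40 N, if the wrist force passes 120 N, or if a joint passes its speed limit or range.

## Robot

A 6-joint arm with a two-finger parallel gripper is mounted at the origin on a cart in front of the work surface, level with it; the furniture and walls round the work are solid. World frame = base frame: x ahead of the robot, y to its left, z up, the work surface at z = 0. Lengths are in m, angles in rad, forces in N, time in s.
With the tool pointing down it reaches from about 0.35 to 0.775 m from the base axis. Payload 5.5 kg.
Tool frame: the origin (TCP) lies at the very end of the fingers, on their centre line; the grasp point (between the pads) lies env.hold_point_z behind it (env.hold_point_z is the distance from the TCP to the grasp point, in m); z points along the fingers, y is the line along which they close (so a half turn about z gives the same grasp; the last joint's range is limited). The gripper opens to 85 mm and grips with 20 to 120 N. Pads are 22 mm wide; open, the fingers measure 114 mm over their backs; the gripper's body (76 mm by 85 mm) begins 54 mm behind the grasp point. The pads swing forward as they close: fully open they stand 13 mm farther back than shut.
Start: joints at [-1.317, 0.313, 0.046, 1.304, 0, 1.431], TCP at [0.221, -0.531, 0.231] pointing down, gripper open.
Joint ranges: [-2.76, 2.76], [-0.86, 1.69], [-1.03, 1.26], [-2.2, 2.34], [-1.47, 1.5], [-3.14, 3.14]. Speed limits (rad/s): [2.57, 2.57, 3.14, 3.14, 3.14, 3.14].

## Interface

Orientations are given as a unit quaternion [w, x, y, z].
In Python, from workcell import env gives the robot as it stands.
- The arm moves only by the tool carry_out, never from a script. Its argument "steps" is a list of rows, each a list of 3 entries, a list of its own where there are three numbers: the turn, a rotation vector about the tool's x, y, z in degrees, then the shift along the tool's x, y, z in cm, then the closure in counts, from 0 (fully open) to 255 (shut). A call has exactly 8 rows; each row is the pose to reach, as a shift and turn from the pose commanded when the call began, along the tool's axes at that moment; what a row does not reach only later rows make up. A row lasts 1/8 s, in which the tool goes at most 62.5 mm and 10.7 degrees, less where a joint would pass 70% of its speed; a pose out of reach is approached as far as the arm can. A call with a gripper value outside its range is refused whole. The fingers move at their own pace and stop on an object; "force" is the grip in N (left out, the last holds). Time passes only in rows, so rows that repeat a pose let the fingers close, or fill a call up. It gives the time, the measured TCP pose, the force, the opening and the grip force at its end, in the units of the state.
- env.get_state(): the state, without advancing time (a new reading comes with each control period).
- env.read_camera(name): name is "scene" or "top" or "wrist"; returns (picture, depth): 384x512x3 uint8, red, green, blue; 384x512 float32, m along the optical axis (not along the pixel's ray), 0 where there is no reading.
- env.get_calibration(name): a dict with "fx", "fy", "cx", "cy" (pixels), "origin" and "orientation" of the camera in the world. Camera axes: x right, y up, looking along -z (the intrinsics and any distortion apply to the point x, -y, -z); pixel columns grow to the right and rows downward; lengths in m; the calibration is good to about 2 mm. A picture is of the moment at which its call begins: read the wrist's pose just before it. get_calibration takes no time and is no camera call; for the wrist camera it gives the pose at the moment of the call.
- env.hand_in(): hands the job in; it is judged then, once.
The state is a dict: "clock": time; "joint_pos": joint angles; "qvel": joint speeds; "tau": joint torques, N m; "tcp_pos": TCP position; "orientation": TCP orientation; "wrist_force": force on the tool from outside, world axes, zero at the start; "ft_torque": the same for the moment, N m; "finger_gap": finger opening in m; "grip_force": force on a finger pad.
Only numpy, scipy, OpenCV 4.12 (cv2) and the standard library are available. Lean on these libraries where they do the work, as an engineer would, in place of code of your own. Each camera call takes 0.05 s, during which the arm holds its last target. There are 200 camera calls.

## Working session

There is one attempt and no reset: what is moved stays moved. The work goes in short steps, Python scripts to look and compute and a tool call to move; the robot and the scene stay as the last step left them, time stands still between calls to the robot, and variables do not carry over. Pictures are saved under pics/ and viewed, at most 14 in all, crops included, and the job is handed in when it is done.

Besides the shell and the picture viewer there is one more tool, called by a JSON object that holds its "op" and its "data", one argument or row to a line. carry_out: Moves the arm, as the interface text tells. Its arguments: {"type":"object","properties":{"steps":{"type":"array","items":{"type":"array"}},"force":{"type":"number"}},"required":["steps"]}

```bash
ls; mkdir -p pics; cat > h.py <<'E'
import numpy as np, cv2
from scipy.spatial.transform import Rotation as R
from workcell import env
def rot(q): return R.from_quat([q[1],q[2],q[3],q[0]]).as_matrix()
def cloud(name):
    c=env.get_calibration(name); im,d=env.read_camera(name)
    v,u=np.mgrid[0:384,0:512]
    p=np.stack([(u-c['cx'])/c['fx']*d,-(v-c['cy'])/c['fy']*d,-d],-1)
    P=p@rot(c['orientation']).T+np.array(c['origin'])
    P[d==0]=np.nan
    return im,P,c
def save(n,im,s=1.5):
    cv2.imwrite('pics/'+n,cv2.resize(im[...,::-1],None,fx=s,fy=s,interpolation=cv2.INTER_CUBIC))
E
python3 - <<'E'
from h import *
for n in ['top','scene']:
    im,P,c=cloud(n); save(n+'0.png',im,1.56); np.savez(n+'0.npz',im=im,P=P)
    print(n,c)
print(env.hold_point_z, env.get_state())
E
```

```text
pics
top {'fx': 347.62157362822364, 'fy': 347.62157362822364, 'cx': 253.77668952492806, 'cy': 191.72441613684086, 'origin': array([ 0.38331142, -0.1522535 ,  1.22587893]), 'orientation': array([-0.70167236, -0.03312829,  0.04088481,  0.7105539 ])}
scene {'fx': 448.2750652493003, 'fy': 448.2750652493003, 'cx': 243.52779987326804, 'cy': 190.71940646544468, 'origin': array([-0.11588003,  0.89745043,  0.90485304]), 'orientation': array([-0.23017498, -0.11616597,  0.4479712 ,  0.85606469])}
0.0187 {'clock': 0.1, 'joint_pos': array([-1.31655381e+00,  3.13901474e-01,  4.50873388e-02,  1.30361853e+00,
       -2.11204977e-05,  1.43118466e+00]), 'qvel': array([ 0.00087426, -0.00266117,  0.00367472,  0.00033044,  0.00327257,
        0.00093081]), 'tau': array([ 2.40507819e-03, -4.81724381e+01,  2.99244422e+01,  1.27198646e-02,
       -1.99876426e-04,  9.87477833e-07]), 'tcp_pos': array([ 0.22051696, -0.53052895,  0.23050946]), 'orientation': array([-8.16221783e-04,  9.80672112e-01,  1.95656686e-01, -5.74110066e-05]), 'wrist_force': array([ 0.12135422, -0.90899685, -0.68824291]), 'ft_torque': array([ 0.02442361,  0.02513258, -0.04077175]), 'grip_force': 0.0, 'finger_gap': 0.08554973421276103}
```

View pics/top0.png

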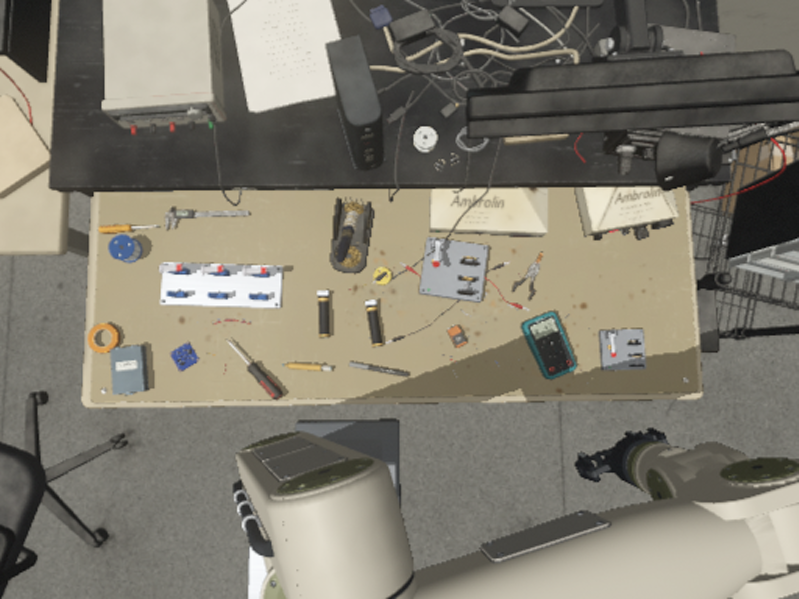

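View pics/scene0.png

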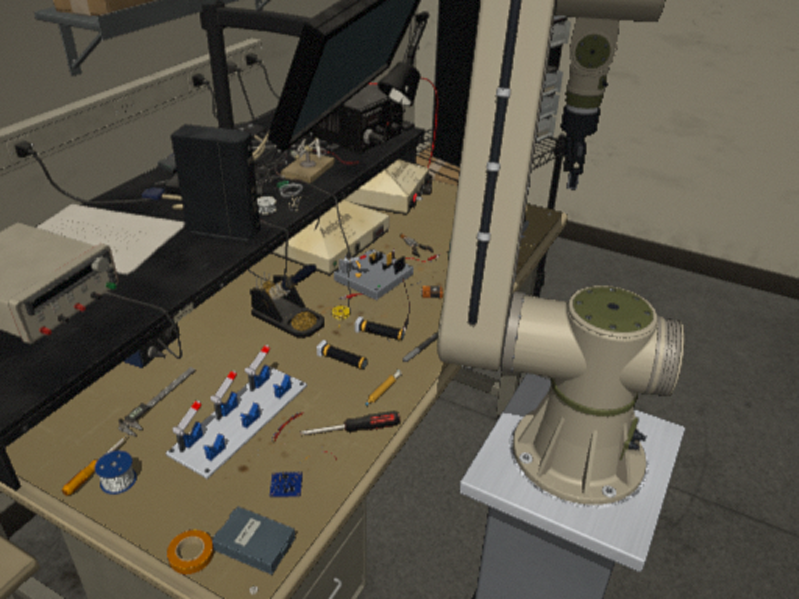

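Top view (800-px picture): barrels at (324,313) and (373,323). The large supply unit is at (453,268), with its small lookalike at (622,350). The rig is at (222,285), the battery at (457,335), and the meter at (550,345). Barrel lookalikes are the marker at (378,368) and the soldering stand at (352,235). I see only two barrels. I'll check these choices in one close crop.

```bash
python3 - <<'E'
from h import *
D=np.load('top0.npz');im,P=D['im'],D['P']
a=im[155:215,95:195];b=im[130:245,195:325]
a=cv2.resize(a,(500,300),interpolation=cv2.INTER_CUBIC)
b=cv2.resize(b,(650,575),interpolation=cv2.INTER_CUBIC)
S=np.load('scene0.npz');s=cv2.resize(S['im'][215:310,100:205],(525,475),interpolation=cv2.INTER_CUBIC)
save('c1.png',b,1)
o=np.zeros((600,800,3),np.uint8)
a=cv2.resize(a,(400,240)); o[:240,:400]=a; o[:362,400:800]=cv2.resize(s,(400,362)); save('c2.png',o,1)
def at(u,v): u/=1.5625;v/=1.5625; return P[int(v),int(u)].round(3)
for n,u,v in [('b1',324,313),('b2',373,323),('sup',440,285),('bat',457,335),('rig',195,285),('table',300,350)]: print(n,at(u,v))
E
```

```text
b1 [ 0.483 -0.004  0.025]
b2 [ 0.461 -0.111  0.022]
sup [ 0.543 -0.262  0.022]
bat [ 0.431 -0.298  0.016]
rig [0.551 0.29  0.008]
table [0.401 0.051 0.002]
```

View pics/c1.png

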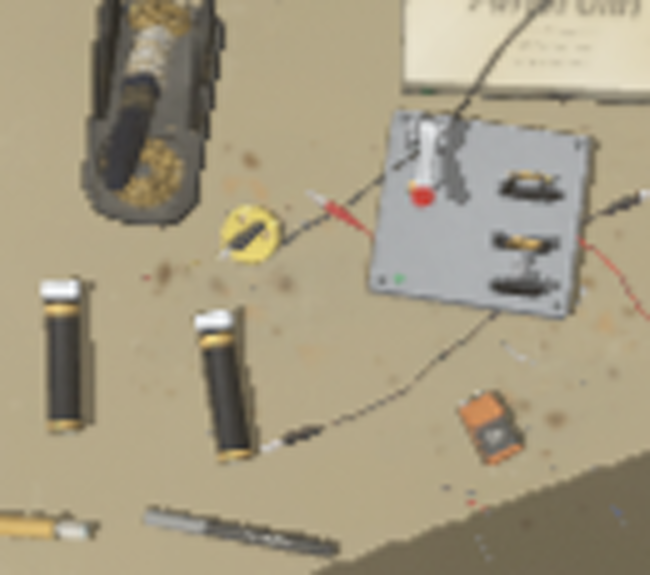

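View pics/c2.png

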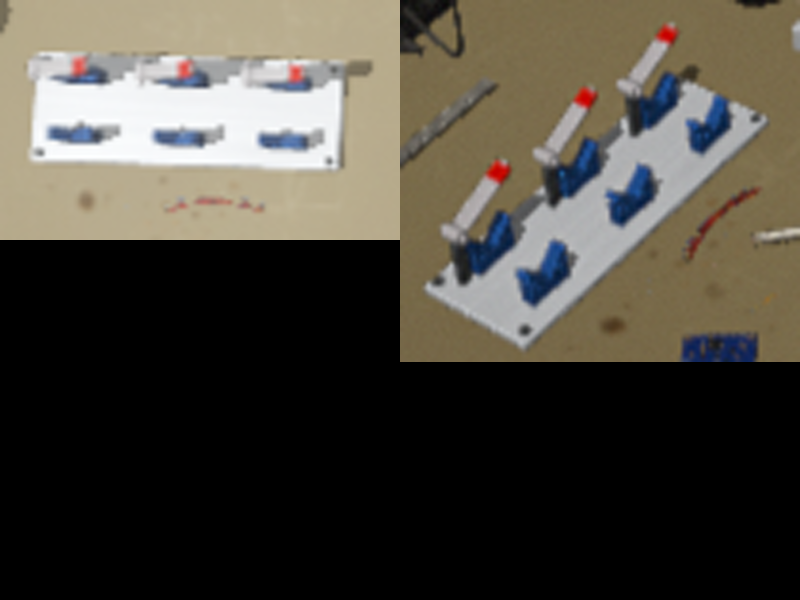

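The crop confirms the choice. Both barrels have a bright housing on the far end, crop (60,290) and (215,318). The unit with the lever (422,165) and holder (525,235) is the larger one, and the battery is at (490,428). The straps stand partly closed with red tips up, so they must be swung further. Next I'll measure poses and the wrist camera offset.

```bash
cat >> h.py <<'E'
def rect(P,m):
    q=P[m][:,:2]; q=q[~np.isnan(q).any(1)]
    (c,s,a)=cv2.minAreaRect((q*1000).astype(np.float32)); return np.round(np.array(c)/1000,4),np.round(s,1),round(a,1)
def goto(pos,yaw,tilt=0):
    """shift(cm)/turn(deg) from present TCP to pose; yaw of tool x in world (deg), tilt about tool y"""
    s=env.get_state(); M=rot(s['orientation'])
    y=np.radians(yaw); T=np.array([[np.cos(y),np.sin(y),0],[np.sin(y),-np.cos(y),0],[0,0,-1]])@R.from_euler('y',tilt,degrees=True).as_matrix()
    d=M.T@(np.array(pos)-s['tcp_pos'])*100
    rv=R.from_matrix(M.T@T).as_rotvec(degrees=True)
    return rv.round(1),d.round(2)
def look():
    s=env.get_state(); M=rot(s['orientation']); return s['tcp_pos'].round(4),R.from_matrix(M).as_euler('ZYX',degrees=True).round(1),round(s['finger_gap'],4)
E
python3 - <<'E'
from h import *
D=np.load('top0.npz');im,P=D['im'],D['P'];hsv=cv2.cvtColor(im,cv2.COLOR_RGB2HSV)
H,S,V=[hsv[...,i].astype(int) for i in range(3)]
s=env.get_state();M=rot(s['orientation']);c=env.get_calibration('wrist')
print('cam in tcp',(M.T@(c['origin']-s['tcp_pos'])).round(4),'\n',(M.T@rot(c['orientation'])).round(3),c['fx'],c['cx'],c['cy'])
z=P[...,2];v,u=np.mgrid[0:384,0:512]
def box(a,b,c,d): return (u>=a)&(u<b)&(v>=c)&(v<d)
def big(m):
    n,l,st,_=cv2.connectedComponentsWithStats(m.astype(np.uint8)); return l==1+np.argmax(st[1:,4])
print('b1',rect(P,big(box(195,220,180,222)&(z>.008))))
print('b2',rect(P,big(box(228,252,185,228)&(z>.008))))
print('bat',rect(P,big(box(280,305,203,228)&(z>.008))))
print('sup',rect(P,big(box(260,320,145,200)&(z>.019)&(z<.027))))
print('rig',rect(P,big(box(95,190,160,200)&(z>.004)&(z<.012)&(S<40)&(V>150))))
for n,b in [('rigred',box(95,190,160,182)),('levred',box(270,290,155,175))]:
    m=b&(S>150)&((H<8)|(H>172))
    n_,l,st,ce=cv2.connectedComponentsWithStats(m.astype(np.uint8))
    for i in range(1,n_):
        if st[i,4]>2: print(n,ce[i].round(1),st[i,4],np.nanmedian(P[l==i],0).round(3))
m=box(95,190,160,200)&(H>100)&(H<125)&(S>120)
n_,l,st,ce=cv2.connectedComponentsWithStats(m.astype(np.uint8))
for i in range(1,n_):
    if st[i,4]>5: print('V',ce[i].round(1),np.nanmedian(P[l==i],0).round(3))
E
```

```text
cam in tcp [ 0.0826  0.0016 -0.1423] 
 [[ 0.     0.948  0.319]
 [ 1.     0.    -0.001]
 [-0.     0.319 -0.948]] 312.2651364364142 260.62477406765635 193.58177637424583
b1 (array([ 0.4801, -0.0023]), array([104.1,  23.7]), 1.2)
b2 (array([ 0.4582, -0.1145]), array([104. ,  23.8]), 8.4)
bat (array([ 0.4281, -0.2982]), array([47.8, 26.6]), 28.2)
sup (array([ 0.5745, -0.2945]), array([140.4, 137.9]), 80.8)
rig (array([0.5501, 0.2292]), array([270.5,  96.6]), 87.7)
rigred [141. 172.] 3 [0.573 0.207 0.083]
rigred [168.5 173. ] 6 [0.57  0.118 0.077]
levred [279. 169.] 9 [ 0.578 -0.25   0.084]
V [115.  188.5] [0.525 0.311 0.034]
```

```bash
python3 - <<'E'
from h import *
print(goto([.54,-.30,.24],0))
E
```

```text
(array([-0.1,  0. , 22.6]), array([38.35, -9.03, -0.93]))
```

{"op": "carry_out", "data": {
  "steps": [
    [[0, 0, 8], [6, -1.4, 0], 0],
    [[0, 0, 16], [12, -2.8, 0], 0],
    [[0, 0, 22.6], [18, -4.2, 0], 0],
    [[0, 0, 22.6], [24, -5.6, -0.5], 0],
    [[0, 0, 22.6], [30, -7, -1], 0],
    [[0, 0, 22.6], [36, -8.5, -1], 0],
    [[0, 0, 22.6], [38.3, -9, -1], 0],
    [[0, 0, 22.6], [38.3, -9, -1], 0]
  ],
  "force": 40
}}

```text
clock: 1.1
tcp_pos: [0.5405, -0.2998, 0.2405]
orientation: [-0.0, 1.0, 0.001, -0.001]
wrist_force: [-0.7, -0.5, -0.0]
finger_gap: 0.0851
grip_force: 0.0
```

```bash
python3 - <<'E'
from h import *
print(look())
im,P,c=cloud('wrist'); np.savez('w1.npz',im=im,P=P,o=c['origin']); save('w1.png',im,1.5625)
hsv=cv2.cvtColor(im,cv2.COLOR_RGB2HSV);H,S,V=[hsv[...,i].astype(int) for i in range(3)]
z=P[...,2]
def big(m):
    n,l,st,_=cv2.connectedComponentsWithStats(m.astype(np.uint8)); return l==1+np.argmax(st[1:,4])
X,Y=P[...,0],P[...,1]
near=lambda x,y,r:(np.hypot(X-x,Y-y)<r)
print('bench',np.nanmedian(z[near(.45,-.22,.02)]))
print('bat',rect(P,big(near(.428,-.298,.045)&(z>.008))), np.nanmedian(z[near(.428,-.298,.01)]))
print('b2',rect(P,big(near(.458,-.1145,.07)&(z>.008)&(z<.03))))
print('sup',rect(P,big(near(.575,-.29,.12)&(z>.018)&(z<.028))))
m=big(near(.575,-.29,.12)&(z>.018)&(z<.028))
red=near(.575,-.25,.06)&(S>150)&((H<8)|(H>172)); print('lever',np.nanmedian(P[red],0),red.sum())
E
```

```text
(array([ 0.5405, -0.2998,  0.2405]), array([ 1.0e-01,  1.0e-01, -1.8e+02]), 0.0851)
bench -0.00020416891148150595
bat (array([ 0.4319, -0.3015]), array([50. , 26.8]), 26.6) 0.017673994809322552
b2 (array([ 0.4619, -0.1182]), array([104.5,  24.7]), 9.4)
sup (array([ 0.5812, -0.2974]), array([144.1, 130.2]), 81.0)
lever [ 0.58333876 -0.24826764  0.08054918] 327
```

View pics/w1.png

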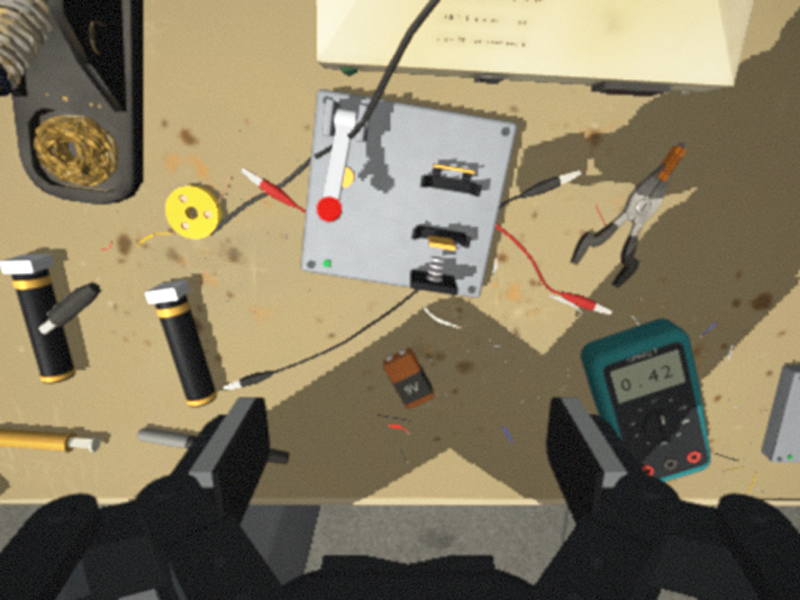

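The wrist view shows the battery at (408,378), terminals at its upper-left end (402,357), toward world +x/+y. In the holder the brass plate is at (440,243) with its spring below, and the posts are at (455,180). The lever pad is at (328,208). A dark probe end appears over barrel 1 at (70,308), and I suspect it hangs on a cable above the bench, so I'll check its height.

```bash
python3 - <<'E'
from h import *
D=np.load('w1.npz');im,P=D['im'],D['P']
for (u,v) in [(70,308),(50,325),(90,292),(320,152),(380,75),(430,8),(260,195),(350,305)]:
    print('w1',(u,v),P[int(v/1.5625),int(u/1.5625)].round(3),im[int(v/1.5625),int(u/1.5625)])
T=np.load('top0.npz');Q=T['P']
for (u,v) in [(245,235),(235,245),(255,228),(290,235),(330,212),(380,180),(455,120),(500,50)]:
    a,b=195+u//5,130+v//5; w=Q[b-2:b+3,a-2:a+3].reshape(-1,3); print('top',(u,v),w[np.nanargmax(w[:,2])].round(3))
# supply details
z=P[...,2];X,Y=P[...,0],P[...,1]
hsv=cv2.cvtColor(im,cv2.COLOR_RGB2HSV);H,S,V=[hsv[...,i].astype(int) for i in range(3)]
# frame
a=np.radians(-9.0);ex=np.array([np.cos(a),np.sin(a)]);ey=np.array([-ex[1],ex[0]])
c=np.array([.578,-.296])
rx=(X-c[0])*ex[0]+(Y-c[1])*ex[1]; ry=(X-c[0])*ey[0]+(Y-c[1])*ey[1]
m=(abs(rx)<.075)&(abs(ry)<.08)&(z>.02)&(z<.028)
print('sup extents', np.percentile(rx[m],[.3,99.7]),np.percentile(ry[m],[.3,99.7]))
# high parts in holder
h=(abs(rx)<.075)&(ry<.01)&(ry>-.07)&(z>.035)
for r0 in np.arange(-.07,.07,.005):
    k=h&(rx>=r0)&(rx<r0+.005)
    if k.sum()>4: print(round(r0,3),k.sum(),'ry',np.percentile(ry[k],[2,98]).round(4),'z',np.percentile(z[k],[5,95]).round(3),np.median(im[k],0))
E
```

```text
w1 (70, 308) [nan nan nan] [83 78 73]
w1 (50, 325) [ 0.535 -0.124  0.157] [239 236 226]
w1 (90, 292) [ 0.554 -0.148  0.158] [86 84 76]
w1 (320, 152) [ 0.615 -0.24   0.029] [121 119 119]
w1 (380, 75) [ 0.666 -0.281  0.   ] [196 174 125]
w1 (430, 8) [ 0.681 -0.311  0.123] [59 56 52]
w1 (260, 195) [ 0.583 -0.188  0.003] [123 109  89]
w1 (350, 305) [ 0.493 -0.254  0.001] [199 178 131]
top (245, 235) [ 0.541 -0.132  0.163]
top (235, 245) [ 0.535 -0.126  0.164]
top (255, 228) [ 0.548 -0.135  0.161]
top (290, 235) [ 0.56  -0.157  0.01 ]
top (330, 212) [ 0.584 -0.2    0.01 ]
top (380, 180) [ 0.595 -0.231  0.028]
top (455, 120) [ 0.636 -0.275  0.082]
top (500, 50) [ 0.675 -0.306  0.116]
sup extents [-0.06037911  0.06800428] [-0.07073593  0.06794348]
-0.055 35 ry [-0.0473 -0.0157] z [0.056 0.059] [87. 79. 65.]
-0.05 252 ry [-0.0473 -0.0144] z [0.038 0.059] [41. 41. 42.]
-0.045 33 ry [-0.0361 -0.0264] z [0.041 0.05 ] [122. 118. 116.]
-0.04 259 ry [-0.0655 -0.028 ] z [0.047 0.302] [27. 28. 27.]
-0.035 619 ry [-0.0695 -0.031 ] z [0.253 0.307] [27. 29. 28.]
-0.03 2300 ry [-0.069   0.0092] z [0.267 0.322] [27. 28. 29.]
-0.025 3289 ry [-0.0687 -0.0024] z [0.271 0.323] [27. 28. 29.]
-0.02 4025 ry [-0.0697 -0.0269] z [0.258 0.322] [28. 30. 31.]
-0.015 3552 ry [-0.0697 -0.0288] z [0.299 0.327] [26. 28. 29.]
0.015 43 ry [-0.0521 -0.0112] z [0.037 0.042] [55. 57. 59.]
0.02 55 ry [-0.052  -0.0107] z [0.037 0.042] [44. 42. 44.]
0.025 44 ry [-0.0442 -0.0185] z [0.037 0.04 ] [57.  58.5 56. ]
0.03 55 ry [-0.0442 -0.0185] z [0.037 0.043] [239. 195.  97.]
```

The probe hangs at about (0.545, -0.135, 0.16), so I'll keep clear of it. Top and wrist disagree by about 4 mm. The fingertips in the wrist view, at a known pose, should tell me the camera error.

```bash
python3 - <<'E'
from h import *
D=np.load('w1.npz');im,P=D['im'],D['P']
s=env.get_state();M=rot(s['orientation']);T=(P-s['tcp_pos'])@M  # tool frame
near=(P[...,2]>.2)
t=T[near]
print(t.shape)
for z0 in np.arange(-.06,.0,.006):
    k=near&(T[...,2]>z0)&(T[...,2]<z0+.006)
    for sg in(1,-1):
        q=T[k&(T[...,1]*sg>0)]
        if len(q)>10: print(round(z0,3),sg,len(q),'x',np.percentile(q[:,0],[2,98]).round(4),'y',np.percentile(q[:,1],[2,98]).round(4))
print(s['joint_pos'].round(3))
# holder fine edges
X,Y,z=P[...,0],P[...,1],P[...,2]
a=np.radians(-9.0);ex=np.array([np.cos(a),np.sin(a)]);ey=np.array([-ex[1],ex[0]]);c=np.array([.578,-.296])
rx=(X-c[0])*ex[0]+(Y-c[1])*ex[1]; ry=(X-c[0])*ey[0]+(Y-c[1])*ey[1]
k=(rx>0)&(rx<.05)&(ry<0)&(ry>-.06)&(z>.035)&(z<.05);print('hi',np.percentile(rx[k],[1,99]).round(4),np.percentile(ry[k],[1,99]).round(4))
k=(rx<0)&(rx>-.07)&(ry<0)&(ry>-.06)&(z>.034)&(z<.07);print('lo',np.percentile(rx[k],[1,10,50,90,99]).round(4),np.percentile(ry[k],[1,99]).round(4))
# top view of unit edges
m=(abs(rx)<.075)&(abs(ry)<.08)&(z>.021)&(z<.026)
q=np.c_[X[m],Y[m]]; 
def edge(f,g,sgn,bins):
    out=[]
    for b in bins:
        kk=m&(abs(g-b)<.002)
        if kk.sum()>5: out.append((b,(f[kk]*sgn).max()*sgn))
    out=np.array(out);p=np.polyfit(out[:,0],out[:,1],1);return p.round(4)
print(edge(rx,ry,1,np.arange(-.055,.06,.01)),edge(rx,ry,-1,np.arange(-.055,.06,.01)),edge(ry,rx,1,np.arange(-.05,.05,.01)),edge(ry,rx,-1,np.arange(-.05,.05,.01)))
E
```

```text
(30130, 3)
-0.06 1 781 x [0.0084 0.0161] y [0.0429 0.0703]
-0.06 -1 769 x [0.0083 0.0158] y [-0.0701 -0.0423]
-0.054 1 496 x [0.0017 0.0145] y [0.0427 0.0536]
-0.054 -1 491 x [0.0016 0.0143] y [-0.0526 -0.042 ]
-0.048 1 499 x [-0.0056  0.0138] y [0.0426 0.0558]
-0.048 -1 511 x [-0.0061  0.0135] y [-0.0552 -0.042 ]
-0.042 1 569 x [-0.0078  0.0138] y [0.0427 0.0562]
-0.042 -1 554 x [-0.008   0.0135] y [-0.0554 -0.042 ]
-0.036 1 460 x [-0.0082  0.0137] y [0.0427 0.0562]
-0.036 -1 479 x [-0.0079  0.0135] y [-0.0557 -0.042 ]
-0.03 1 426 x [-0.008   0.0136] y [0.0427 0.0563]
-0.03 -1 412 x [-0.008   0.0136] y [-0.0555 -0.042 ]
-0.024 1 346 x [-0.0082  0.0137] y [0.0427 0.055 ]
-0.024 -1 355 x [-0.0079  0.0135] y [-0.0543 -0.042 ]
-0.018 1 167 x [-0.0076  0.0133] y [0.0428 0.0489]
-0.018 -1 159 x [-0.0075  0.0131] y [-0.0482 -0.042 ]
[-6.380e-01  3.980e-01  1.910e-01  1.365e+00 -1.000e-03  2.503e+00]
hi [0.0166 0.0327] [-0.052  -0.0109]
lo [-0.0509 -0.0489 -0.0443 -0.0165 -0.0124] [-0.0513 -0.0115]
[-0.0004  0.068 ] [-0.1146 -0.057 ] [0.0057 0.068 ] [-0.0064 -0.0709]
```

Fingertips read 2.8 mm too far in tool x and centred in y, so I'll correct wrist readings by that. Next I'll turn the hand half round for wrist range and move over the rig.

{"op": "carry_out", "data": {
  "steps": [
    [[0, 0, -10], [0, -6, -2], 0],
    [[0, 0, -20], [0, -12, -2], 0],
    [[0, 0, -30], [0, -18, -2], 0],
    [[0, 0, -40], [0, -24, -2], 0],
    [[0, 0, -50], [0, -30, -2], 0],
    [[0, 0, -60], [0, -36, -2], 0],
    [[0, 0, -70], [0, -42, -2], 0],
    [[0, 0, -80], [0, -48, -2], 0]
  ]
}}

```text
clock: 2.15
tcp_pos: [0.5399, 0.1787, 0.2615]
orientation: [0.0, 0.765, 0.644, -0.0]
wrist_force: [1.7, 0.2, 0.4]
finger_gap: 0.0853
grip_force: 0.0
```

{"op": "carry_out", "data": {
  "steps": [
    [[0, 0, -10], [0, 0, 0], 255],
    [[0, 0, -20], [0, 0, 0], 255],
    [[0, 0, -30], [0, 0, 0], 255],
    [[0, 0, -40], [0, 0, 0], 255],
    [[0, 0, -50], [0, 0, 0], 255],
    [[0, 0, -60], [0, 0, 0], 255],
    [[0, 0, -70], [0, 0, 0], 255],
    [[0, 0, -80], [0, 0, 0], 255]
  ]
}}

```text
clock: 3.15
tcp_pos: [0.5401, 0.1767, 0.2613]
orientation: [-0.0, 0.173, 0.985, -0.0]
wrist_force: [-0.3, -0.2, -0.5]
finger_gap: -0.0
grip_force: 0.0
```

```bash
python3 - <<'E'
from h import *
print(look(), goto([.53,.22,.26],177.7))
E
```

```text
(array([0.5401, 0.1767, 0.2613]), array([ 160.1,   -0. , -180. ]), -0.0) (array([ -0. ,  -0. , -17.6]), array([2.42, 3.73, 0.12]))
```

{"op": "carry_out", "data": {
  "steps": [
    [[0, 0, -9], [1.2, 1.9, 0], 255],
    [[0, 0, -17.6], [2.4, 3.7, 0.1], 255],
    [[0, 0, -17.6], [2.4, 3.7, 0.1], 255],
    [[0, 0, -17.6], [2.4, 3.7, 0.1], 255],
    [[0, 0, -17.6], [2.4, 3.7, 0.1], 255],
    [[0, 0, -17.6], [2.4, 3.7, 0.1], 255],
    [[0, 0, -17.6], [2.4, 3.7, 0.1], 255],
    [[0, 0, -17.6], [2.4, 3.7, 0.1], 255]
  ]
}}

```text
clock: 4.15
tcp_pos: [0.5303, 0.2219, 0.2603]
orientation: [0.0, 0.021, 1.0, -0.0]
wrist_force: [-0.4, -0.2, 0.4]
finger_gap: -0.0002
grip_force: 0.0
```

```bash
python3 - <<'E'
from h import *
print(look())
im,P,c=cloud('wrist'); np.savez('w2.npz',im=im,P=P); save('w2.png',im,1.25)
s=env.get_state();M=rot(s['orientation']);T=(P-s['tcp_pos'])@M
k=(P[...,2]>.23)
for z0 in (-.05,-.03,-.015,-.006):
    q=T[k&(T[...,2]>z0)&(T[...,2]<z0+.008)]
    if len(q)>10: print('tip',z0,len(q),np.percentile(q,[2,98],0).round(4).tolist())
X,Y,z=P[...,0],P[...,1],P[...,2]
hsv=cv2.cvtColor(im,cv2.COLOR_RGB2HSV);H,S,V=[hsv[...,i].astype(int) for i in range(3)]
m=(z>.004)&(z<.012)&(abs(Y-.23)<.2)&(abs(X-.55)<.08)
n,l,st,_=cv2.connectedComponentsWithStats(m.astype(np.uint8));print('plate',rect(P,l==1+np.argmax(st[1:,4])))
def comps(m,nm,mn):
    n,l,st,_=cv2.connectedComponentsWithStats(m.astype(np.uint8))
    for i in range(1,n):
        if st[i,4]>mn:
            q=P[l==i];q=q[~np.isnan(q).any(1)]
            if len(q): print(nm,st[i,4],np.median(q,0).round(4),np.percentile(q,[3,97],0).round(4).tolist())
comps((H>100)&(H<125)&(S>120)&(abs(X-.55)<.07)&(z>.01)&(Y>.08),'V',60)
comps((S>150)&((H<8)|(H>172))&(z>.05),'red',20)
E
```

```text
(array([0.5303, 0.2219, 0.2603]), array([ 177.5,    0. , -180. ]), -0.0002)
tip -0.05 2193 [[-0.0092, -0.0311, -0.0499], [0.0126, 0.0284, -0.0425]]
tip -0.03 619 [[0.0052, -0.0143, -0.0298], [0.0104, 0.0118, -0.0222]]
tip -0.015 444 [[0.0053, -0.014, -0.0148], [0.0104, 0.0113, -0.0072]]
tip -0.006 54 [[0.0092, -0.0075, -0.0059], [0.0104, 0.0052, -0.0038]]
plate (array([0.553 , 0.2267]), array([269.9,  96. ]), 87.5)
V 343 [0.5216 0.1368 0.0314] [[0.5169, 0.1214, 0.0214], [0.5278, 0.1571, 0.0389]]
V 328 [0.5256 0.2275 0.0309] [[0.5208, 0.2105, 0.021], [0.5316, 0.2448, 0.0389]]
V 347 [0.5295 0.3186 0.0309] [[0.5247, 0.2994, 0.0206], [0.5357, 0.3339, 0.0391]]
V 309 [0.5713 0.1334 0.0284] [[0.5687, 0.1193, 0.0164], [0.5785, 0.1537, 0.0386]]
V 322 [0.5757 0.2252 0.029 ] [[0.5726, 0.209, 0.0163], [0.5829, 0.2438, 0.0384]]
V 353 [0.5797 0.3166 0.0286] [[0.5765, 0.2972, 0.016], [0.5869, 0.3328, 0.0386]]
V 210 [0.615  0.4367 0.0395] [[0.6093, 0.4199, 0.0383], [0.6196, 0.4564, 0.0407]]
red 134 [0.5739 0.1167 0.076 ] [[0.5674, 0.1115, 0.0735], [0.5807, 0.1219, 0.0788]]
red 125 [0.5778 0.2081 0.0795] [[0.5715, 0.203, 0.0759], [0.5847, 0.2134, 0.0821]]
red 101 [0.5816 0.2964 0.0769] [[0.5752, 0.2916, 0.0745], [0.5887, 0.3014, 0.0795]]
```

View pics/w2.png

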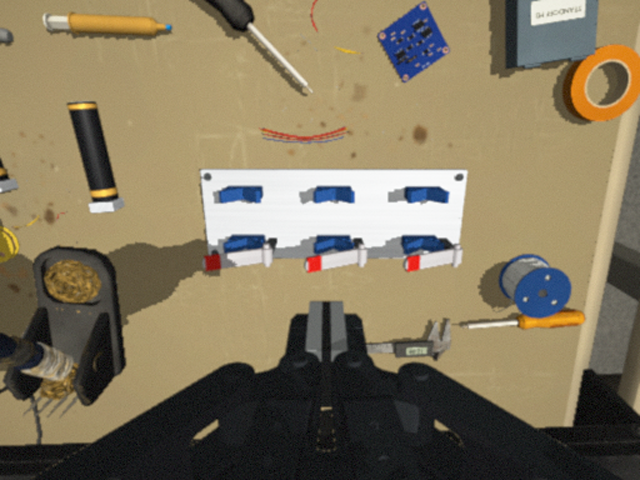

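The wrist view shows three near V plates at (240,195), (333,195) and (427,195), and three straps with red tips at (211,262), (313,264) and (412,264), about 0.45 rad up. I'll use the outer cradles (y≈0.138 and 0.317), since only two barrels are present. First I'll open those two straps with the closed fingers.

{"op": "carry_out", "data": {
  "steps": [
    [[0, 0, 0], [-1.5, -4.5, 4], 255],
    [[0, 0, 0], [-3, -9, 8], 255],
    [[0, 0, 0], [-4.9, -13.5, 11], 255],
    [[0, 0, 0], [-4.9, -13.5, 15], 255],
    [[0, 0, 0], [-4.9, -13.5, 19.8], 255],
    [[0, 0, 0], [-4.9, -13.5, 19.8], 255],
    [[0, 0, 0], [-4.9, -12.8, 19.8], 255],
    [[0, 0, 0], [-4.9, -12, 19.8], 255]
  ]
}}

```text
clock: 5.2
tcp_pos: [0.576, 0.1009, 0.0648]
orientation: [0.002, 0.021, 1.0, 0.0]
wrist_force: [-0.2, 0.3, 0.6]
finger_gap: 0.0
grip_force: 0.0
```

{"op": "carry_out", "data": {
  "steps": [
    [[0, 0, 0], [0, 0.8, 0], 255],
    [[0, 0, 0], [0, 1.6, 0], 255],
    [[0, 0, 0], [0, 2.5, 0], 255],
    [[0, 0, 0], [0, 3.4, -0.3], 255],
    [[0, 0, 0], [0, 4.2, -1], 255],
    [[0, 0, 0], [0, 5, -1.7], 255],
    [[0, 0, 0], [0, 5.8, -2.3], 255],
    [[0, 0, 0], [0, 5.8, -2.3], 255]
  ]
}}

```text
clock: 6.2
tcp_pos: [0.5771, 0.1594, 0.0863]
orientation: [0.001, 0.02, 1.0, 0.0]
wrist_force: [0.5, -0.7, -0.2]
finger_gap: 0.0
grip_force: 0.4
```

```bash
python3 - <<'E'
from h import *
print(look(),env.get_state()['wrist_force'])
im,P,c=cloud('wrist')
X,Y,z=P[...,0],P[...,1],P[...,2]
hsv=cv2.cvtColor(im,cv2.COLOR_RGB2HSV);H,S,V=[hsv[...,i].astype(int) for i in range(3)]
m=(S>150)&((H<8)|(H>172))&(z>.05)
n,l,st,_=cv2.connectedComponentsWithStats(m.astype(np.uint8))
for i in range(1,n):
    if st[i,4]>20:print(st[i],np.nanmedian(P[l==i],0).round(4))
# goto for high strap start, at height first
print(goto([.583,.265,.13],177.5))
E
```

```text
(array([0.5771, 0.1594, 0.0863]), array([1.777e+02, 1.000e-01, 1.800e+02]), 0.0) [ 0.54874254 -0.69008737 -0.19800541]
[340 231  25  29 464] [0.5767 0.2077 0.0793]
[505 232   7   7  34] [0.5757 0.2905 0.0776]
[499 243  13  15  54] [0.5865 0.2916 0.0793]
[289 252  19  34 309] [0.5712 0.1742 0.1055]
(array([0. , 0. , 0.2]), array([-0.22, 10.6 , -4.47]))
```

{"op": "carry_out", "data": {
  "steps": [
    [[0, 0, 0], [0, 0.6, 0], 255],
    [[0, 0, 0], [0, 0.6, 0], 255],
    [[0, 0, 0], [0, -0.5, -4.5], 255],
    [[0, 0, 0], [0, 0, -6], 255],
    [[0, 0, 0], [-0.1, 5.5, -6], 255],
    [[0, 0, 0], [-0.2, 10.9, -5], 255],
    [[0, 0, 0], [-0.2, 10.9, -1], 255],
    [[0, 0, 0], [-0.2, 10.9, 2.1], 255]
  ]
}}

```text
clock: 7.25
tcp_pos: [0.5816, 0.2689, 0.0615]
orientation: [-0.001, 0.02, 1.0, -0.0]
wrist_force: [-0.1, 0.1, -0.2]
finger_gap: 0.0001
grip_force: 0.0
```

{"op": "carry_out", "data": {
  "steps": [
    [[0, 0, 0], [0, 1, 0], 255],
    [[0, 0, 0], [0, 2, 0], 255],
    [[0, 0, 0], [0, 3.2, 0], 255],
    [[0, 0, 0], [0, 4.4, -0.3], 255],
    [[0, 0, 0], [0, 5.4, -1], 255],
    [[0, 0, 0], [0, 6.4, -1.7], 255],
    [[0, 0, 0], [0, 7.6, -2.2], 255],
    [[0, 0, 0], [0, 7.6, -2.2], 255]
  ]
}}

```text
clock: 8.25
tcp_pos: [0.5871, 0.3432, 0.0875]
orientation: [0.001, 0.021, 1.0, -0.002]
wrist_force: [-0.3, -6.3, 6.8]
finger_gap: 0.0002
grip_force: 4.5
```

{"op": "carry_out", "data": {
  "steps": [
    [[0, 0, 0], [0, -1, -4], 255],
    [[0, 0, 0], [0, -2, -8], 255],
    [[0, 0, 0], [3, -5, -12], 200],
    [[0, 0, 0], [6, -10, -16], 100],
    [[0, 0, 0], [6, -14, -16], 0],
    [[0, 0, 0], [6, -14, -16], 0],
    [[0, 0, 0], [6, -14, -16], 0],
    [[0, 0, 0], [6, -14, -16], 0]
  ]
}}

```text
clock: 9.25
tcp_pos: [0.5206, 0.2068, 0.2456]
orientation: [-0.0, 0.02, 1.0, 0.0]
wrist_force: [-0.4, 0.5, -1.0]
finger_gap: 0.0853
grip_force: 0.0
```

```bash
python3 - <<'E'
from h import *
print(look())
im,P,c=cloud('wrist'); np.savez('w3.npz',im=im,P=P)
X,Y,z=P[...,0],P[...,1],P[...,2]
hsv=cv2.cvtColor(im,cv2.COLOR_RGB2HSV);H,S,V=[hsv[...,i].astype(int) for i in range(3)]
m=(S>150)&((H<8)|(H>172))&(z>.05)
n,l,st,_=cv2.connectedComponentsWithStats(m.astype(np.uint8))
for i in range(1,n):
    if st[i,4]>20:print(st[i],np.nanmedian(P[l==i],0).round(4))
def big(m):
    n,l,st,_=cv2.connectedComponentsWithStats(m.astype(np.uint8)); return l==1+np.argmax(st[1:,4])
near=lambda x,y,r:(np.hypot(X-x,Y-y)<r)
print('b1',rect(P,big(near(.48,-.003,.07)&(z>.008)&(z<.03))))
im,P,c=cloud('top');X,Y,z=P[...,0],P[...,1],P[...,2]
for nm,x,y in [('b1',.48,-.002),('b2',.458,-.1145),('bat',.428,-.298)]:
    k=near(x,y,.07)&(z>.008)&(z<.03); print(nm,rect(P,big(k)) if k.sum()>5 else None)
print(goto([.462,-.001,.10],181.2,0))
E
```

```text
(array([0.5206, 0.2068, 0.2456]), array([ 1.777e+02, -1.000e-01,  1.800e+02]), 0.0853)
[259 218  12  13 124] [0.5777 0.208  0.0793]
[233 226   7  13  43] [0.5709 0.1769 0.1043]
[407 226  15  18 146] [0.5835 0.3562 0.1031]
b1 (array([ 0.4832, -0.004 ]), array([104.1,  25.1]), 0.3)
b1 (array([ 0.4803, -0.0033]), array([104.1,  23.9]), 2.1)
b2 (array([ 0.4581, -0.1145]), array([103.9,  23.8]), 8.4)
bat (array([ 0.4283, -0.2985]), array([48. , 27.1]), 26.8)
(array([-0. , -0.1, -3.5]), array([  4.98, -20.97,  14.56]))
```

Both straps now stand at about 1.85 rad. Next is barrel 1, with the hand tilted 15° so its body clears the straps.

```bash
python3 - <<'E'
from h import *
print(goto([.477,-.0035,.09],181.2,-15)); print(goto([.477,-.0035,.0045],181.2,-15))
E
```

```text
(array([ -0.5, -15.1,  -3.5]), array([  3.47, -21.16,  15.56]))
(array([ -0.5, -15.1,  -3.5]), array([  3.46, -21.16,  24.11]))
```

{"op": "carry_out", "data": {
  "steps": [
    [[0, -5, -1], [0.7, -5, 2], 0],
    [[-0.2, -10, -2], [1.5, -10, 5], 0],
    [[-0.4, -15, -3], [2.5, -15, 9], 0],
    [[-0.5, -15.1, -3.5], [3.2, -19, 12], 0],
    [[-0.5, -15.1, -3.5], [3.5, -21.2, 15.6], 0],
    [[-0.5, -15.1, -3.5], [3.5, -21.2, 20], 0],
    [[-0.5, -15.1, -3.5], [3.5, -21.2, 24.1], 0],
    [[-0.5, -15.1, -3.5], [3.5, -21.2, 24.1], 0]
  ]
}}

```text
clock: 10.35
tcp_pos: [0.4732, -0.0039, 0.0021]
orientation: [0.128, -0.009, 0.992, 0.002]
wrist_force: [-0.1, 0.2, -0.3]
finger_gap: 0.0855
grip_force: 0.0
```

{"op": "carry_out", "data": {
  "steps": [
    [[0, 0, 0], [0, 0, 0], 255],
    [[0, 0, 0], [0, 0, 0], 255],
    [[0, 0, 0], [0, 0, 0], 255],
    [[0, 0, 0], [0, 0, 0], 255],
    [[0, 0, 0], [0, 0, 0], 255],
    [[0, 0, 0], [0, 0, 0], 255],
    [[0, 0, 0], [0, 0, 0], 255],
    [[0, 0, 0], [0, 0, 0], 255]
  ],
  "force": 50
}}

```text
clock: 11.35
tcp_pos: [0.4777, -0.005, 0.0068]
orientation: [0.133, -0.01, 0.991, 0.001]
wrist_force: [-2.7, 0.5, 8.4]
finger_gap: 0.0223
grip_force: 48.5
```

```bash
python3 - <<'E'
from h import *
print(look())
im,P,c=cloud('wrist'); 
im2,P2,_=cloud('top'); z=P2[...,2]; X,Y=P2[...,0],P2[...,1]
save('g1.png',np.vstack([im[::1],]),1.25)
x0=[.477+.08,.3174-.003]
# target: cradle high (.557,.3174); grasp 8mm before
for h in (.16,.06,.0335): print(goto([.551-.008+.0,.3174-.0003,h] if 0 else [.557-.008+.002,.3171,h],177.5,-15))
E
```

```text
(array([ 0.4777, -0.005 ,  0.0068]), array([-178.9,   15.3,  180. ]), 0.0223)
(array([0.9, 0.3, 3.5]), array([-11.71,  32.07, -12.68]))
(array([0.9, 0.3, 3.5]), array([-9.07, 32.06, -3.04]))
(array([0.9, 0.3, 3.5]), array([-8.37, 32.06, -0.48]))
```

{"op": "carry_out", "data": {
  "steps": [
    [[0, 0, 0], [-1, 0, -3], 255],
    [[0, 0, 0], [-2, 0, -6], 255],
    [[0.9, 0.3, 3.5], [-4, 4, -11], 255],
    [[0.9, 0.3, 3.5], [-6, 9, -14], 255],
    [[0.9, 0.3, 3.5], [-8, 14, -14], 255],
    [[0.9, 0.3, 3.5], [-10, 19, -14], 255],
    [[0.9, 0.3, 3.5], [-11.7, 24, -14], 255],
    [[0.9, 0.3, 3.5], [-11.7, 28, -13.5], 255]
  ]
}}

```text
clock: 12.45
tcp_pos: [0.5504, 0.2789, 0.1676]
orientation: [0.13, 0.022, 0.991, -0.002]
wrist_force: [-0.7, -0.1, -1.0]
finger_gap: 0.022
grip_force: 49.5
```

```bash
python3 - <<'E'
from h import *
print(look())
im,P,c=cloud('wrist'); save('g2.png',im,1.25); np.savez('w4.npz',im=im,P=P)
s=env.get_state();M=rot(s['orientation']);T=(P-s['tcp_pos'])@M
hsv=cv2.cvtColor(im,cv2.COLOR_RGB2HSV);H,S,V=[hsv[...,i].astype(int) for i in range(3)]
k=(H>14)&(H<28)&(S>120)&(V>110)&(abs(T[...,1])<.02)&(abs(T[...,2])<.05)&(abs(T[...,0])<.08)
n,l,st,_=cv2.connectedComponentsWithStats(k.astype(np.uint8))
for i in range(1,n):
    if st[i,4]>8: print(st[i],np.nanmedian(T[l==i],0).round(4),np.nanmedian(P[l==i],0).round(4))
for h in (.16,.06,.0335): print(goto([.557-.008+.002,.3171,h],177.5,-15))
E
```

```text
(array([0.5504, 0.2789, 0.1676]), array([177.5,  15. , 179.9]), 0.022)
[233 190  56  25 535] [ 0.035  -0.0041 -0.0268] [0.5086 0.2799 0.1834]
[240 310  43  25 341] [-0.0428 -0.0037 -0.0056] [0.5891 0.277  0.1829]
(array([ 0.3, -0.1,  0.1]), array([0.14, 3.45, 0.64]))
(array([ 0.3, -0.1,  0.1]), array([ 2.7 ,  3.41, 10.3 ]))
(array([ 0.3, -0.1,  0.1]), array([ 3.38,  3.39, 12.86]))
```

View pics/g2.png

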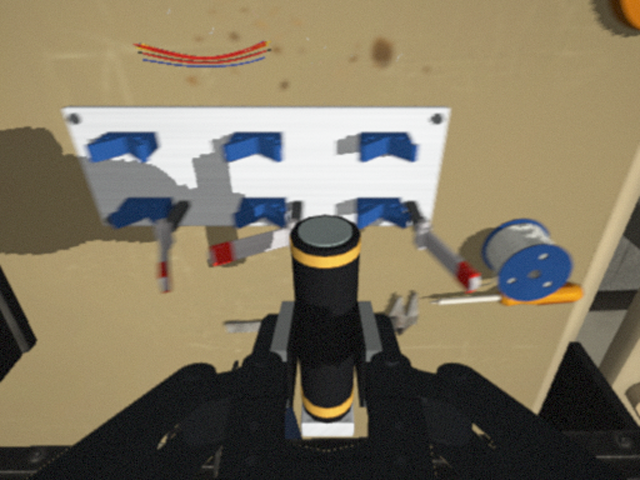

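The barrel is held level and straight, with rings at (325,258) and (325,410). The straps of the outer cradles are open at (445,255) and (165,245). Now I'll lay it in the left cradle.

{"op": "carry_out", "data": {
  "steps": [
    [[0, 0, 0], [0, 1.7, 0], 255],
    [[0, 0, 0], [0.1, 3.5, 0.6], 255],
    [[0, 0, 0], [1, 3.5, 4], 255],
    [[0, 0, 0], [1.9, 3.5, 7.4], 255],
    [[0, 0, 0], [2.6, 3.5, 10.2], 255],
    [[0, 0, 0], [3, 3.5, 11.6], 255],
    [[0, 0, 0], [3.3, 3.5, 12.7], 255],
    [[0, 0, 0], [3.3, 3.5, 12.7], 255]
  ]
}}

```text
clock: 13.5
tcp_pos: [0.5534, 0.3154, 0.0377]
orientation: [0.131, 0.021, 0.991, 0.002]
wrist_force: [0.5, 9.1, 1.5]
finger_gap: 0.0223
grip_force: 49.7
```

{"op": "carry_out", "data": {
  "steps": [
    [[0, 0, 0], [0, 0, 0], 200],
    [[0, 0, 0], [0, 0, 0], 100],
    [[0, 0, 0], [0, 0, 0], 50],
    [[0, 0, 0], [0, 0, 0], 50],
    [[0, 0, 0], [0, 0, -4], 50],
    [[0, 0, 0], [0, 0, -8], 50],
    [[0, 0, 0], [0, 0, -14], 100],
    [[0, 0, 0], [0, 0, -18], 255]
  ]
}}

```text
clock: 14.5
tcp_pos: [0.5052, 0.3133, 0.212]
orientation: [0.13, 0.022, 0.991, -0.002]
wrist_force: [0.7, -0.4, -0.6]
finger_gap: 0.0348
grip_force: 0.0
```

```bash
python3 - <<'E'
from h import *
print(look())
im,P,c=cloud('wrist'); save('g3.png',im,1.25); np.savez('w5.npz',im=im,P=P)
X,Y,z=P[...,0],P[...,1],P[...,2]
hsv=cv2.cvtColor(im,cv2.COLOR_RGB2HSV);H,S,V=[hsv[...,i].astype(int) for i in range(3)]
k=(H>14)&(H<28)&(S>120)&(V>110)&(z>.02)&(z<.07)&(abs(Y-.318)<.04)
n,l,st,_=cv2.connectedComponentsWithStats(k.astype(np.uint8))
for i in range(1,n):
    if st[i,4]>8: print('ring',st[i],np.nanmedian(P[l==i],0).round(4))
k=(abs(Y-.318)<.02)&(z>.043)&(z<.06)&(X>.45)&(X<.65);print('b',rect(P,k),np.nanpercentile(z[k],98),np.nanpercentile(X[k],[1,99]))
print(goto([.51,.395,.13],177.5,0),goto([.583,.398,.09],177.5,0))
E
```

```text
(array([0.5052, 0.3133, 0.212 ]), array([177.4,  14.9, 179.9]), 0.0348)
ring [256 135  24   8 120] [0.5116 0.3191 0.0504]
ring [256 202  22  10 129] [0.593  0.3156 0.0502]
b (array([0.5591, 0.3224]), array([ 33.6, 105. ]), 87.8) 0.05455696060127335 [0.50682491 0.60931568]
(array([ 0.3, 15.3, -0.1]), array([2.3 , 8.01, 8.48])) (array([ 0.3, 15.3, -0.1]), array([-3.67,  8.6 , 14.26]))
```

{"op": "carry_out", "data": {
  "steps": [
    [[0, 7.6, 0], [-0.5, 4, 2], 255],
    [[0.3, 15.3, 0], [-1, 8, 5], 255],
    [[0.3, 15.3, 0], [-2.5, 8, 10], 255],
    [[0.3, 15.3, 0], [-3.6, 8, 14.4], 255],
    [[0.3, 15.3, 0], [-3.6, 8, 14.4], 255],
    [[0.3, 15.3, 0], [-3.6, 8, 14.4], 255],
    [[0.3, 15.3, 0], [-3.6, 7, 14.4], 255],
    [[0.3, 15.3, 0], [-3.6, 6, 14.4], 255]
  ]
}}

```text
clock: 15.55
tcp_pos: [0.5796, 0.3704, 0.0816]
orientation: [-0.003, 0.022, 1.0, -0.001]
wrist_force: [0.5, 1.0, 1.4]
finger_gap: 0.0001
grip_force: 0.6
```

```bash
python3 - <<'E'
from h import *
print(look(),env.get_state()['wrist_force'].round(1))
for p in ([.581,.32,.085],[.581,.307,.085],[.581,.305,.0555]): print(goto(p,177.5))
E
```

```text
(array([0.5796, 0.3704, 0.0816]), array([ 177.5,   -0.3, -179.9]), 0.0001) [0.5 1.  1.4]
(array([-0.1, -0.3, -0. ]), array([-0.36, -5.03, -0.33]))
(array([-0.1, -0.3, -0. ]), array([-0.41, -6.33, -0.33]))
(array([-0.1, -0.3, -0. ]), array([-0.44, -6.52,  2.62]))
```

{"op": "carry_out", "data": {
  "steps": [
    [[0, 0, 0], [-0.2, -1.3, -0.3], 255],
    [[0, 0, 0], [-0.3, -2.6, -0.3], 255],
    [[0, 0, 0], [-0.4, -3.9, -0.3], 255],
    [[0, 0, 0], [-0.4, -5.2, -0.3], 255],
    [[0, 0, 0], [-0.4, -6.5, -0.3], 255],
    [[0, 0, 0], [-0.4, -6.8, 0.6], 255],
    [[0, 0, 0], [-0.4, -6.8, 1.5], 255],
    [[0, 0, 0], [-0.4, -6.8, 2.2], 255]
  ]
}}

```text
clock: 16.55
tcp_pos: [0.5797, 0.3021, 0.0562]
orientation: [-0.005, 0.022, 1.0, -0.002]
wrist_force: [-0.0, -0.2, 0.7]
finger_gap: -0.0001
grip_force: 0.4
```

{"op": "carry_out", "data": {
  "steps": [
    [[0, 0, 0], [0, 0, 0.2], 255],
    [[0, 0, 0], [0, 0, 0.4], 255],
    [[0, 0, 0], [0, 0, 0.5], 255],
    [[0, 0, 0], [0, 0, 0.5], 255],
    [[0, 0, 0], [0, 0, -4], 255],
    [[0, 0, 0], [0, 0, -9], 255],
    [[0, 0, 0], [1, -2, -13], 255],
    [[0, 0, 0], [2, -4, -16], 255]
  ]
}}

```text
clock: 17.55
tcp_pos: [0.5598, 0.264, 0.2193]
orientation: [-0.004, 0.022, 1.0, -0.002]
wrist_force: [0.9, 0.4, 0.2]
finger_gap: 0.0002
grip_force: 0.0
```

```bash
python3 - <<'E'
from h import *
print(look())
im,P,c=cloud('wrist'); save('g4.png',im,1.25); np.savez('w6.npz',im=im,P=P)
X,Y,z=P[...,0],P[...,1],P[...,2]
hsv=cv2.cvtColor(im,cv2.COLOR_RGB2HSV);H,S,V=[hsv[...,i].astype(int) for i in range(3)]
m=(S>150)&((H<8)|(H>172))&(z>.03)
n,l,st,_=cv2.connectedComponentsWithStats(m.astype(np.uint8))
for i in range(1,n):
    if st[i,4]>20:print('red',st[i],np.nanmedian(P[l==i],0).round(4))
k=(H>14)&(H<28)&(S>120)&(V>110)&(z>.02)&(z<.07)&(abs(Y-.318)<.04)
n,l,st,_=cv2.connectedComponentsWithStats(k.astype(np.uint8))
for i in range(1,n):
    if st[i,4]>8: print('ring',st[i],np.nanmedian(P[l==i],0).round(4))
im,P,c=cloud('top');X,Y,z=P[...,0],P[...,1],P[...,2]
near=lambda x,y,r:(np.hypot(X-x,Y-y)<r)
for nm,x,y in [('b2',.458,-.1145),('bat',.428,-.298)]:
    k=near(x,y,.07)&(z>.008)&(z<.03); print(nm,rect(P,k) if k.sum()>5 else None)
y0=-.1165;print(goto([.455,y0,.10],188.5,-15),goto([.455,y0,.006],188.5,-15))
E
```

```text
(array([0.5598, 0.264 , 0.2193]), array([ 177.5,   -0.4, -179.8]), 0.0002)
red [283 187  13  14 150] [0.5813 0.2906 0.0551]
red [197 194  14  15 158] [0.5776 0.207  0.0799]
red [164 202   6   5  23] [0.5704 0.1791 0.1062]
ring [304 120  22   6 113] [0.5109 0.3174 0.0506]
ring [301 201  21   4  66] [0.5942 0.3145 0.0506]
b2 (array([ 0.4617, -0.1366]), array([103.7,  68.8]), 9.2)
bat (array([ 0.4488, -0.2965]), array([84.3, 54.4]), 38.2)
(array([ -1.6, -15.1, -11. ]), array([  8.8, -38.4,  12.3])) (array([ -1.6, -15.1, -11. ]), array([  8.77, -38.38,  21.7 ]))
```

```bash
cat >> h.py <<'E'
def big(m):
    n,l,st,_=cv2.connectedComponentsWithStats(m.astype(np.uint8)); return l==1+np.argmax(st[1:,4])
def find(P,x,y,r=.07,lo=.008,hi=.03):
    return rect(P,big((np.hypot(P[...,0]-x,P[...,1]-y)<r)&(P[...,2]>lo)&(P[...,2]<hi)))
E
python3 - <<'E'
from h import *
im,P,c=cloud('top')
print(find(P,.458,-.1145),find(P,.428,-.298))
E
```

```text
(array([ 0.4583, -0.1145]), array([104.2,  23.8]), 8.4) (array([ 0.4284, -0.2986]), array([48. , 26.9]), 26.1)
```

{"op": "carry_out", "data": {
  "steps": [
    [[-0.3, -4, -2], [3, -5.5, 0], 255],
    [[-0.5, -8, -4], [5, -11, 0], 100],
    [[-0.8, -12, -6], [7, -16.5, 1], 0],
    [[-1.2, -15.1, -8], [8.8, -22, 3], 0],
    [[-1.6, -15.1, -11], [8.8, -27.5, 6], 0],
    [[-1.6, -15.1, -11], [8.8, -33, 9], 0],
    [[-1.6, -15.1, -11], [8.8, -38.4, 11], 0],
    [[-1.6, -15.1, -11], [8.8, -38.4, 14], 0]
  ]
}}

```text
clock: 18.7
tcp_pos: [0.4541, -0.1205, 0.0789]
orientation: [0.127, -0.071, 0.989, 0.009]
wrist_force: [0.4, 0.5, 0.7]
finger_gap: 0.0855
grip_force: 0.0
```

```bash
python3 - <<'E'
from h import *
print(look())
im,P,c=cloud('wrist');print(find(P,.46,-.116),goto([.455,-.1165,.006],188.5,-15))
E
```

```text
(array([ 0.4541, -0.1205,  0.0789]), array([-171.8,   14.7, -179.9]), 0.0855)
(array([ 0.4604, -0.1173]), array([104.7,  24.1]), 8.4) (array([ 0.2, -0.7, -0.3]), array([ 1.26, -0.03,  6.75]))
```

{"op": "carry_out", "data": {
  "steps": [
    [[0, 0, 0], [0.6, 0, 3], 0],
    [[0, 0, 0], [1.2, 0, 6], 0],
    [[0, -0.7, 0], [1.3, 0, 6.7], 0],
    [[0, -0.7, 0], [1.3, 0, 6.7], 0],
    [[0, -0.7, 0], [1.3, 0, 6.7], 255],
    [[0, -0.7, 0], [1.3, 0, 6.7], 255],
    [[0, -0.7, 0], [1.3, 0, 6.7], 255],
    [[0, -0.7, 0], [1.3, 0, 6.7], 255]
  ]
}}

```text
clock: 19.75
tcp_pos: [0.4581, -0.1162, 0.0128]
orientation: [0.134, -0.074, 0.988, 0.01]
wrist_force: [-3.4, 0.2, 9.1]
finger_gap: 0.0212
grip_force: 48.6
```

{"op": "carry_out", "data": {
  "steps": [
    [[0, 0, 0], [0, 0, 0], 255],
    [[0, 0, 0], [0, 0, 0], 255],
    [[0, 0, 0], [0, 0, 0], 255],
    [[0, 0, 0], [-1, 0, -3], 255],
    [[0, 0, 0], [-2, 0, -6], 255],
    [[0, 0, 0], [-3, 0, -10], 255],
    [[0, 0, 0], [-4, 0, -14], 255],
    [[0, 0, 0], [-4, 0, -14], 255]
  ]
}}

```text
clock: 20.75
tcp_pos: [0.4615, -0.1171, 0.1613]
orientation: [0.136, -0.074, 0.988, 0.008]
wrist_force: [0.5, 0.4, -2.3]
finger_gap: 0.0211
grip_force: 49.6
```

```bash
python3 - <<'E'
from h import *
print(look())
im,P,c=cloud('wrist')
s=env.get_state();M=rot(s['orientation']);T=(P-s['tcp_pos'])@M
hsv=cv2.cvtColor(im,cv2.COLOR_RGB2HSV);H,S,V=[hsv[...,i].astype(int) for i in range(3)]
k=(H>14)&(H<28)&(S>120)&(V>110)&(abs(T[...,1])<.02)&(abs(T[...,2])<.05)&(abs(T[...,0])<.08)
n,l,st,_=cv2.connectedComponentsWithStats(k.astype(np.uint8))
for i in range(1,n):
    if st[i,4]>8: print(st[i],np.nanmedian(T[l==i],0).round(4),np.nanmedian(P[l==i],0).round(4))
for h in (.16,.06,.0355): print(goto([.5435,.1365,h],177.5,-15))
E
```

```text
(array([ 0.4615, -0.1171,  0.1613]), array([-171.4,   15.7, -179.7]), 0.0211)
[233 177  56  24 538] [ 0.0391 -0.0018 -0.0227] [ 0.4173 -0.1246  0.1707]
[240 297  42  24 345] [-0.0388 -0.0016 -0.001 ] [ 0.4973 -0.1124  0.1707]
(array([ 2.8,  0.5, 10.7]), array([-11.59,  23.77,   3.06]))
(array([ 2.8,  0.5, 10.7]), array([-8.92, 23.79, 12.7 ]))
(array([ 2.8,  0.5, 10.7]), array([-8.27, 23.8 , 15.06]))
```

Barrel 2 is held level, about 4 mm further along and 6 mm higher in the grip than barrel 1, and I've corrected for that. Now I'll lay it in the right-hand cradle.

{"op": "carry_out", "data": {
  "steps": [
    [[0, 0, 1], [-0.3, 4, -1], 255],
    [[0.5, 0, 3], [-1.5, 9, -1], 255],
    [[1.4, 0.2, 6], [-4.5, 14, -1], 255],
    [[2.1, 0.4, 8], [-8, 18, 0], 255],
    [[2.8, 0.5, 10.7], [-11, 22, 1.5], 255],
    [[2.8, 0.5, 10.7], [-12.1, 23.9, 3.2], 255],
    [[2.8, 0.5, 10.7], [-12.1, 23.9, 3.2], 255],
    [[2.8, 0.5, 10.7], [-11.2, 23.9, 6.4], 255]
  ]
}}

```text
clock: 21.8
tcp_pos: [0.5486, 0.139, 0.1264]
orientation: [0.131, 0.022, 0.991, -0.002]
wrist_force: [0.9, 0.5, -1.0]
finger_gap: 0.0207
grip_force: 49.7
```

```bash
python3 - <<'E'
from h import *
print(look())
im,P,c=cloud('wrist')
s=env.get_state();M=rot(s['orientation']);T=(P-s['tcp_pos'])@M
hsv=cv2.cvtColor(im,cv2.COLOR_RGB2HSV);H,S,V=[hsv[...,i].astype(int) for i in range(3)]
k=(H>14)&(H<28)&(S>120)&(V>110)&(abs(T[...,1])<.02)&(abs(T[...,2])<.05)&(abs(T[...,0])<.08)
n,l,st,_=cv2.connectedComponentsWithStats(k.astype(np.uint8))
for i in range(1,n):
    if st[i,4]>8: print(np.nanmedian(T[l==i],0).round(4),np.nanmedian(P[l==i],0).round(4))
for h in (.06,.0405): print(goto([.549,.138,h],177.5,-15))
E
```

```text
(array([0.5486, 0.139 , 0.1264]), array([177.4,  15. , 179.9]), 0.0207)
[ 0.035   0.0004 -0.0255] [0.5039 0.1403 0.1363]
[-0.0429  0.0006 -0.0043] [0.5847 0.1368 0.1353]
(array([-0. , -0.6, -0.1]), array([1.03, 0.01, 5.95]))
(array([-0. , -0.6, -0.1]), array([1.51, 0.01, 7.84]))
```

{"op": "carry_out", "data": {
  "steps": [
    [[0, 0, 0], [0.5, 0, 3], 255],
    [[0, 0, 0], [1, 0, 6], 255],
    [[0, 0, 0], [1.3, 0, 7.2], 255],
    [[0, 0, 0], [1.5, 0, 7.8], 255],
    [[0, 0, 0], [1.5, 0, 7.9], 255],
    [[0, 0, 0], [1.5, 0, 7.9], 200],
    [[0, 0, 0], [1.5, 0, 7.9], 100],
    [[0, 0, 0], [1.5, 0, 7.9], 50]
  ]
}}

```text
clock: 22.85
tcp_pos: [0.5536, 0.1392, 0.0459]
orientation: [0.13, 0.022, 0.991, -0.002]
wrist_force: [-0.4, -1.4, 0.1]
finger_gap: 0.0567
grip_force: 0.0
```

{"op": "carry_out", "data": {
  "steps": [
    [[0, 0, 0], [0, 0, 0], 50],
    [[0, 0, 0], [0, 0, -4], 50],
    [[0, 0, 0], [0, 0, -8], 50],
    [[0, 0, 0], [0, 0, -13], 100],
    [[0, 0, 0], [0, 0, -17], 255],
    [[0, 0, 0], [0, 0, -17], 255],
    [[0, 0, 0], [0, 0, -17], 255],
    [[0, 0, 0], [0, 0, -17], 255]
  ]
}}

```text
clock: 23.85
tcp_pos: [0.5088, 0.1405, 0.2078]
orientation: [0.128, 0.022, 0.992, -0.002]
wrist_force: [0.1, 0.6, 0.0]
finger_gap: 0.0001
grip_force: 0.0
```

```bash
python3 - <<'E'
from h import *
print(look())
im,P,c=cloud('wrist'); save('g5.png',im,1.25)
X,Y,z=P[...,0],P[...,1],P[...,2]
hsv=cv2.cvtColor(im,cv2.COLOR_RGB2HSV);H,S,V=[hsv[...,i].astype(int) for i in range(3)]
k=(H>14)&(H<28)&(S>120)&(V>110)&(z>.02)&(z<.07)&(abs(Y-.23)<.14)
n,l,st,_=cv2.connectedComponentsWithStats(k.astype(np.uint8))
for i in range(1,n):
    if st[i,4]>8: print('ring',st[i],np.nanmedian(P[l==i],0).round(4))
for p in ([.57,.212,.17],[.577,.212,.088],[.577,.19,.085]):print(goto(p,177.5))
E
```

```text
(array([0.5088, 0.1405, 0.2078]), array([177.4,  14.7, 180. ]), 0.0001)
ring [439 127  24   7 109] [0.5112 0.316  0.0504]
ring [249 131  24   8 128] [0.5089 0.1398 0.05  ]
ring [250 201  21   9 118] [0.59   0.136  0.0503]
ring [421 203  14   3  32] [0.5946 0.3143 0.0509]
(array([ 0. , 14.7, -0.1]), array([-4.64,  7.41,  5.13]))
(array([ 0. , 14.7, -0.1]), array([-3.25,  7.43, 13.24]))
(array([ 0. , 14.7, -0.1]), array([-3.27,  5.23, 13.55]))
```

View pics/g5.png

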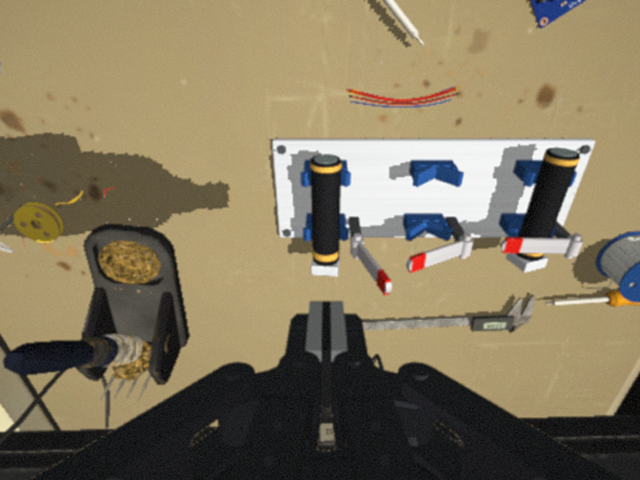

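Barrel 2 is seated at (325,210), but sits about 5–6 mm toward +x of centre. I'll nudge its housing end a few mm back, then close its strap.

```bash
python3 - <<'E'
from h import *
for p in ([.64,.134,.13],[.64,.134,.047],[.611,.1353,.047]):print(goto(p,177.5))
E
```

```text
(array([ 0. , 14.7, -0.1]), array([-10.74,  -0.08,  10.85]))
(array([ 0. , 14.7, -0.1]), array([-8.64, -0.08, 18.88]))
(array([ 0. , 14.7, -0.1]), array([-5.83, -0.08, 18.15]))
```

{"op": "carry_out", "data": {
  "steps": [
    [[0, 7, 0], [-4, 0, 2], 255],
    [[0, 14.7, 0], [-8, 0, 5], 255],
    [[0, 14.7, 0], [-10.7, 0, 10.8], 255],
    [[0, 14.7, 0], [-9.7, 0, 14.5], 255],
    [[0, 14.7, 0], [-8.6, 0, 18.9], 255],
    [[0, 14.7, 0], [-8.6, 0, 18.9], 255],
    [[0, 14.7, 0], [-7.6, 0, 18.6], 255],
    [[0, 14.7, 0], [-6.9, 0, 18.4], 255]
  ]
}}

```text
clock: 24.9
tcp_pos: [0.6239, 0.1361, 0.0518]
orientation: [0.003, 0.022, 1.0, 0.001]
wrist_force: [0.2, -0.1, 0.7]
finger_gap: 0.0
grip_force: 0.0
```

```bash
python3 - <<'E'
from h import *
print(look(),env.get_state()['wrist_force'].round(1))
for p in ([.611,.1353,.047],[.63,.1353,.047],[.63,.1353,.15],[.58,.216,.15],[.576,.216,.098]):print(goto(p,177.5))
E
```

```text
(array([0.6239, 0.1361, 0.0518]), array([177.5,   0.3, 179.9]), 0.0) [ 0.2 -0.1  0.7]
(array([ 0.1,  0.3, -0. ]), array([ 1.29, -0.14,  0.47]))
(array([ 0.1,  0.3, -0. ]), array([-0.61, -0.06,  0.48]))
(array([ 0.1,  0.3, -0. ]), array([-0.66, -0.04, -9.82]))
(array([ 0.1,  0.3, -0. ]), array([ 4.69,  7.8 , -9.83]))
(array([ 0.1,  0.3, -0. ]), array([ 5.12,  7.77, -4.63]))
```

{"op": "carry_out", "data": {
  "steps": [
    [[0, 0, 0], [0.3, 0, 0.7], 255],
    [[0, 0, 0], [0.7, 0, 0.7], 255],
    [[0, 0, 0], [1, 0, 0.7], 255],
    [[0, 0, 0], [1.3, 0, 0.7], 255],
    [[0, 0, 0], [1.3, 0, 0.7], 255],
    [[0, 0, 0], [1.3, 0, 0.7], 255],
    [[0, 0, 0], [-0.6, 0, 0.5], 255],
    [[0, 0, 0], [-0.6, 0, 0.5], 255]
  ]
}}

```text
clock: 25.9
tcp_pos: [0.6298, 0.1354, 0.044]
orientation: [0.001, 0.022, 1.0, 0.001]
wrist_force: [0.0, -0.7, -0.3]
finger_gap: -0.0002
grip_force: 0.0
```

{"op": "carry_out", "data": {
  "steps": [
    [[0, 0, 0], [0, 0, -5], 255],
    [[0, 0, 0], [0, 0, -10], 255],
    [[0, 0, 0], [3, 4, -11], 255],
    [[0, 0, 0], [5.3, 7.8, -10.5], 255],
    [[0, 0, 0], [5.6, 7.8, -7], 255],
    [[0, 0, 0], [5.6, 7.8, -5.2], 255],
    [[0, 0, 0], [5.6, 7.8, -5.2], 255],
    [[0, 0, 0], [5.6, 7.8, -5.2], 255]
  ]
}}

```text
clock: 26.9
tcp_pos: [0.5767, 0.2159, 0.0968]
orientation: [0.001, 0.022, 1.0, 0.001]
wrist_force: [-0.3, 0.8, 0.7]
finger_gap: 0.0001
grip_force: 0.0
```

```bash
python3 - <<'E'
from h import *
print(look(),env.get_state()['wrist_force'].round(1))
im,P,c=cloud('wrist')
X,Y,z=P[...,0],P[...,1],P[...,2]
hsv=cv2.cvtColor(im,cv2.COLOR_RGB2HSV);H,S,V=[hsv[...,i].astype(int) for i in range(3)]
m=(S>150)&((H<8)|(H>172))&(z>.05)
k=(H>14)&(H<28)&(S>120)&(V>110)&(z>.02)&(z<.07)&(abs(Y-.23)<.14)
for nm,m,q in (('red',m,20),('ring',k,8)):
    n,l,st,_=cv2.connectedComponentsWithStats(m.astype(np.uint8))
    for i in range(1,n):
        if st[i,4]>q:print(nm,st[i],np.nanmedian(P[l==i],0).round(4))
for p in ([.575,.126,.098],[.575,.122,.0565]):print(goto(p,177.5))
E
```

```text
(array([0.5767, 0.2159, 0.0968]), array([1.774e+02, 1.000e-01, 1.799e+02]), 0.0001) [-0.3  0.8  0.7]
red [369 213  23  22 429] [0.5812 0.2918 0.0551]
red [237 228  23  24 314] [0.5745 0.2069 0.0797]
red [182 245  12  17 142] [0.5704 0.179  0.1048]
ring [111  99  42   9 331] [0.5007 0.1437 0.05  ]
ring [411 105  37   9 275] [0.5114 0.3164 0.0506]
ring [129 221  36  15 278] [0.5811 0.1393 0.0504]
ring [395 235  29   5 115] [0.5941 0.3139 0.0509]
(array([ 0.1,  0.2, -0.1]), array([-0.19, -8.99, -0.09]))
(array([ 0.1,  0.2, -0.1]), array([-0.19, -9.4 ,  4.06]))
```

{"op": "carry_out", "data": {
  "steps": [
    [[0, 0, 0], [-0.1, -1.5, 0], 255],
    [[0, 0, 0], [-0.1, -3, 0], 255],
    [[0, 0, 0], [-0.1, -4.5, 0], 255],
    [[0, 0, 0], [-0.1, -6, 0], 255],
    [[0, 0, 0], [-0.1, -7.5, 0], 255],
    [[0, 0, 0], [-0.1, -9, 0], 255],
    [[0, 0, 0], [-0.1, -9.4, 0.8], 255],
    [[0, 0, 0], [-0.1, -9.4, 1.7], 255]
  ]
}}

```text
clock: 27.95
tcp_pos: [0.5746, 0.1163, 0.0808]
orientation: [0.002, 0.024, 1.0, -0.005]
wrist_force: [-6.7, -29.2, 24.2]
finger_gap: 0.0001
grip_force: 22.6
```

{"op": "carry_out", "data": {
  "steps": [
    [[0, 0, 0], [0, 0, 1], 255],
    [[0, 0, 0], [0, 0, 1.9], 255],
    [[0, 0, 0], [0, 0, 2.5], 255],
    [[0, 0, 0], [0, 0, 2.7], 255],
    [[0, 0, 0], [0, 0, 2.7], 255],
    [[0, 0, 0], [0, 0, -3], 255],
    [[0, 0, 0], [0, 0, -9], 255],
    [[0, 0, 0], [2, 0, -15], 255]
  ]
}}

```text
clock: 28.95
tcp_pos: [0.5541, 0.1223, 0.2291]
orientation: [0.001, 0.023, 1.0, 0.001]
wrist_force: [0.5, -0.6, -0.0]
finger_gap: 0.0002
grip_force: 0.0
```

```bash
python3 - <<'E'
from h import *
print(look(),env.get_state()['wrist_force'].round(1))
im,P,c=cloud('wrist')
X,Y,z=P[...,0],P[...,1],P[...,2]
hsv=cv2.cvtColor(im,cv2.COLOR_RGB2HSV);H,S,V=[hsv[...,i].astype(int) for i in range(3)]
m=(S>150)&((H<8)|(H>172))&(z>.04)
k=(H>14)&(H<28)&(S>120)&(V>110)&(z>.02)&(z<.07)&(abs(Y-.23)<.14)
for nm,m,q in (('red',m,20),('ring',k,8)):
    n,l,st,_=cv2.connectedComponentsWithStats(m.astype(np.uint8))
    for i in range(1,n):
        if st[i,4]>q:print(nm,st[i],np.nanmedian(P[l==i],0).round(4))
im,P,c=cloud('top');print(find(P,.428,-.298))
print(goto([.42,-.31,.16],206.5))
E
```

```text
(array([0.5541, 0.1223, 0.2291]), array([1.774e+02, 1.000e-01, 1.799e+02]), 0.0002) [ 0.5 -0.6 -0. ]
red [416 181  15  15 147] [0.5811 0.293  0.0551]
red [255 189  12  17 148] [0.5734 0.1207 0.0834]
red [344 189  12  15 122] [0.5781 0.2088 0.0789]
ring [265 112  23   7 125] [0.4995 0.14   0.0503]
ring [442 116  22   6 106] [0.5104 0.3169 0.0505]
ring [430 195  18   5  52] [0.5938 0.3145 0.0508]
(array([ 0.4283, -0.2985]), array([48. , 26.6]), 26.3)
(array([ -0. ,   0.7, -29. ]), array([ 11.73, -43.89,   7.26]))
```

The right strap is only down to about 0.6 rad, because the finger met it too near its end. I'll press again closer to the hinge.

{"op": "carry_out", "data": {
  "steps": [
    [[0, 0, 0], [-2.1, 0.8, 5], 255],
    [[0, 0, 0], [-2.1, 0.8, 10], 255],
    [[0, 0, 0], [-2.1, 0.8, 12.5], 255],
    [[0, 0, 0], [-2.1, 0.8, 13.5], 255],
    [[0, 0, 0], [-2.1, 0.8, 14.5], 255],
    [[0, 0, 0], [-2.1, 0.8, 15.5], 255],
    [[0, 0, 0], [-2.1, 0.8, 16.4], 255],
    [[0, 0, 0], [-2.1, 0.8, 17.1], 255]
  ]
}}

```text
clock: 30.05
tcp_pos: [0.5756, 0.1299, 0.0574]
orientation: [0.001, 0.022, 1.0, 0.001]
wrist_force: [-0.1, -0.7, 0.6]
finger_gap: -0.0
grip_force: 0.4
```

{"op": "carry_out", "data": {
  "steps": [
    [[0, 0, 0], [0, 0, 0.2], 255],
    [[0, 0, 0], [0, 0, 0.3], 255],
    [[0, 0, 0], [0, 0, 0.3], 255],
    [[0, 0, 0], [0, 0, -3], 255],
    [[0, 0, 0], [0, 0, -8], 255],
    [[0, 0, 0], [1, 0, -13], 255],
    [[0, 0, 0], [2, 0, -16], 255],
    [[0, 0, 0], [2, 0, -16], 255]
  ]
}}

```text
clock: 31.05
tcp_pos: [0.5561, 0.131, 0.2208]
orientation: [0.004, 0.022, 1.0, 0.001]
wrist_force: [1.0, -0.3, -0.1]
finger_gap: 0.0001
grip_force: 0.0
```

```bash
python3 - <<'E'
from h import *
print(look(),env.get_state()['wrist_force'].round(1))
im,P,c=cloud('wrist')
X,Y,z=P[...,0],P[...,1],P[...,2]
hsv=cv2.cvtColor(im,cv2.COLOR_RGB2HSV);H,S,V=[hsv[...,i].astype(int) for i in range(3)]
m=(S>150)&((H<8)|(H>172))&(z>.04)
k=(H>14)&(H<28)&(S>120)&(V>110)&(z>.02)&(z<.07)&(abs(Y-.23)<.14)
for nm,m,q in (('red',m,20),('ring',k,8)):
    n,l,st,_=cv2.connectedComponentsWithStats(m.astype(np.uint8))
    for i in range(1,n):
        if st[i,4]>q:print(nm,st[i],np.nanmedian(P[l==i],0).round(4))
for p in ([.424,-.305,.17],):print(goto(p,206.5))
E
```

```text
(array([0.5561, 0.131 , 0.2208]), array([177.5,   0.5, 179.9]), 0.0001) [ 1.  -0.3 -0.1]
red [238 182  12  14 158] [0.5734 0.1119 0.0552]
red [410 182  14  14 161] [0.5814 0.2913 0.0552]
red [336 189  12  15 135] [0.5777 0.2075 0.0795]
ring [256 111  23   7 118] [0.5002 0.1396 0.0504]
ring [437 115  23   6 115] [0.5111 0.3162 0.0504]
ring [424 196  20   4  60] [0.5938 0.3134 0.051 ]
(array([  0. ,   0.3, -29. ]), array([ 11.23, -44.14,   4.73]))
```

Both straps are level (tips z≈0.055) and both barrels seated. Now the battery.

{"op": "carry_out", "data": {
  "steps": [
    [[0, 0, -3], [2, -5.5, 0], 255],
    [[0, 0, -7], [4, -11, 0], 100],
    [[0, 0, -11], [6, -16.5, 0], 0],
    [[0, 0, -15], [8, -22, 0.5], 0],
    [[0, 0, -19], [9.5, -27.5, 1.5], 0],
    [[0, 0, -23], [10.5, -33, 3], 0],
    [[0, 0, -27], [11.2, -38.5, 4], 0],
    [[0, 0, -29], [11.2, -44.1, 4.7], 0]
  ]
}}

```text
clock: 32.1
tcp_pos: [0.422, -0.3058, 0.1673]
orientation: [0.0, -0.229, 0.973, 0.002]
wrist_force: [1.2, -0.3, 0.6]
finger_gap: 0.0858
grip_force: 0.0
```

{"op": "carry_out", "data": {
  "steps": [
    [[0, 0, 0], [0, 0, 0], 0],
    [[0, 0, 0], [0, 0, 0], 0],
    [[0, 0, 0], [0, 0, 0], 0],
    [[0, 0, 0], [0, 0, 0], 0],
    [[0, 0, 0], [0, 0, 0], 0],
    [[0, 0, 0], [0, 0, 0], 0],
    [[0, 0, 0], [0, 0, 0], 0],
    [[0, 0, 0], [0, 0, 0], 0]
  ]
}}

```text
clock: 33.1
tcp_pos: [0.4235, -0.3049, 0.1697]
orientation: [0.001, -0.229, 0.973, 0.0]
wrist_force: [-0.2, 0.3, 0.5]
finger_gap: 0.0853
grip_force: 0.0
```

```bash
python3 - <<'E'
from h import *
print(look())
im,P,c=cloud('wrist'); np.savez('w7.npz',im=im,P=P); save('b1.png',im,1.25)
b=find(P,.43,-.30,.06,.012,.022); print(b, find(P,.43,-.30,.06,.005,.022))
s=env.get_state();M=rot(s['orientation']);T=(P-s['tcp_pos'])@M
k=(P[...,2]>.1)&(T[...,2]>-.04)&(T[...,2]<-.02)
for sg in(1,-1):
    q=T[k&(T[...,1]*sg>0)]; print(np.percentile(q,[2,98],0).round(4).tolist())
E
```

```text
(array([ 0.4235, -0.3049,  0.1697]), array([-1.535e+02,  1.000e-01,  1.800e+02]), 0.0853)
(array([ 0.4306, -0.3021]), array([48.5, 26.4]), 27.3) (array([ 0.4312, -0.3018]), array([49.8, 26.6]), 27.0)
[[-0.0105, 0.0407, -0.0397], [0.0111, 0.054, -0.0204]]
[[-0.0105, -0.0575, -0.0397], [0.011, -0.044, -0.0207]]
```

View pics/b1.png

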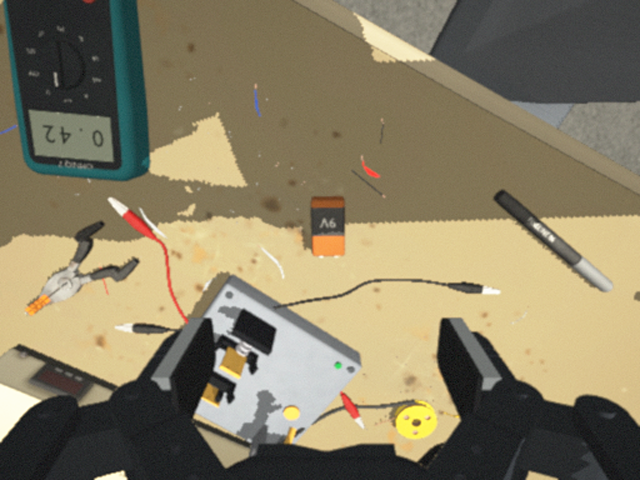

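The wrist view shows the battery at (328,228) with its terminals at the orange lower end (325,255), toward world +x. The marker (550,240) and meter (75,90) are clear of the fingers.

```bash
python3 - <<'E'
from h import *
print(goto([.4295,-.3008,.004],207))
E
```

```text
(array([ 0. ,  0.1, -0.5]), array([-0.68,  0.09, 16.56]))
```

{"op": "carry_out", "data": {
  "steps": [
    [[0, 0, -0.5], [-0.7, 0.1, 5], 0],
    [[0, 0, -0.5], [-0.7, 0.1, 10], 0],
    [[0, 0, -0.5], [-0.7, 0.1, 14], 0],
    [[0, 0, -0.5], [-0.7, 0.1, 16.5], 0],
    [[0, 0, -0.5], [-0.7, 0.1, 16.5], 0],
    [[0, 0, -0.5], [-0.7, 0.1, 16.5], 60],
    [[0, 0, -0.5], [-0.7, 0.1, 16.5], 150],
    [[0, 0, -0.5], [-0.7, 0.1, 16.5], 255]
  ],
  "force": 50
}}

```text
clock: 34.15
tcp_pos: [0.4304, -0.3013, 0.0058]
orientation: [0.002, -0.233, 0.972, -0.001]
wrist_force: [0.2, 0.4, 0.8]
finger_gap: 0.0323
grip_force: 0.0
```

{"op": "carry_out", "data": {
  "steps": [
    [[0, 0, 0], [0, 0, 0], 255],
    [[0, 0, 0], [0, 0, 0], 255],
    [[0, 0, 0], [0, 0, 0], 255],
    [[0, 0, 0], [0, 0, 0], 255],
    [[0, 0, 0], [0, 0, 0], 255],
    [[0, 0, 0], [0, 0, -3], 255],
    [[0, 0, 0], [0, 0, -7], 255],
    [[0, 0, 0], [0, 0, -7], 255]
  ]
}}

```text
clock: 35.15
tcp_pos: [0.4315, -0.3025, 0.0778]
orientation: [0.003, -0.233, 0.972, -0.002]
wrist_force: [0.7, -0.6, -0.6]
finger_gap: 0.0251
grip_force: 49.6
```

```bash
python3 - <<'E'
from h import *
print(look())
im,P,c=cloud('wrist'); np.savez('w8.npz',im=im,P=P); save('b2.png',im,1.25)
s=env.get_state();M=rot(s['orientation']);T=(P-s['tcp_pos'])@M
k=(abs(T[...,1])<.03)&(abs(T[...,2]+.0)<.03)&(abs(T[...,0])<.04)
hsv=cv2.cvtColor(im,cv2.COLOR_RGB2HSV);H,S,V=[hsv[...,i].astype(int) for i in range(3)]
k2=k&(S>130)&(H<20)
q=T[k2];print('orange',k2.sum(),np.nanpercentile(q,[1,50,99],0).round(4).tolist())
for x0 in np.arange(-.036,.034,.004):
    w=k&(T[...,0]>x0)&(T[...,0]<x0+.004)&(abs(T[...,1])<.010)
    if w.sum()>4: print(round(x0,3),w.sum(),np.nanmedian(T[w],0).round(4),np.median(im[w],0))
E
```

```text
(array([ 0.4315, -0.3025,  0.0778]), array([-153. ,    0.3, -179.7]), 0.0251)
orange 2715 [[-0.0215, -0.0155, -0.0144], [-0.0062, -0.0032, -0.0128], [0.024, 0.0096, 0.0011]]
-0.024 106 [-0.021  -0.0007 -0.0127] [184.  107.   54.5]
-0.02 259 [-0.0181  0.0003 -0.013 ] [178. 103.  52.]
-0.016 271 [-0.0141 -0.0007 -0.0131] [180. 104.  53.]
-0.012 309 [-0.01    0.0012 -0.0131] [181. 105.  54.]
-0.008 291 [-0.0061  0.0007 -0.0132] [173. 102.  56.]
-0.004 320 [-0.0019  0.0006 -0.0134] [79. 77. 71.]
-0.0 318 [ 0.0019  0.0006 -0.0135] [80. 78. 72.]
0.004 345 [ 0.006   0.001  -0.0136] [83. 80. 75.]
0.008 351 [ 0.0099  0.0005 -0.0135] [80. 78. 72.]
0.012 336 [ 0.014   0.0001 -0.0135] [81. 78. 73.]
0.016 344 [ 0.018   0.     -0.0132] [138.  92.  64.]
0.02 775 [ 0.0234  0.     -0.0108] [138.  86.  46.]
0.024 37 [ 0.0241 -0.0023 -0.005 ] [128.  76.  41.]
```

View pics/b2.png

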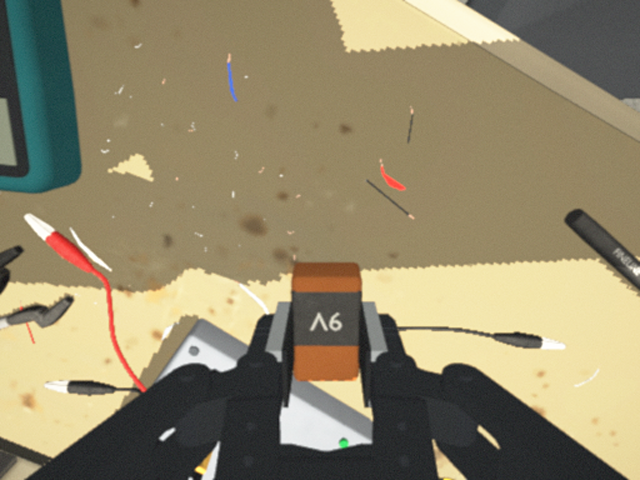

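The battery is held square: its case spans the pads at (327,322), base toward the top, terminals toward the bottom. Next I'll turn it to the holder's heading above the unit and look at the holder from there.

```bash
python3 - <<'E'
from h import *
print(goto([.535,-.322,.16],171))
E
```

```text
(array([-0.1,  0.3, 36. ]), array([-8.42, -6.58, -8.34]))
```

{"op": "carry_out", "data": {
  "steps": [
    [[0, 0, 0], [0, 0, -4.5], 255],
    [[0, 0, 5], [0, 0, -8.3], 255],
    [[0, 0, 13], [-2.5, -2, -8.3], 255],
    [[0, 0, 21], [-5, -4, -8.3], 255],
    [[0, 0.3, 29], [-7, -5.5, -8.3], 255],
    [[0, 0.3, 36], [-8.4, -6.6, -8.3], 255],
    [[0, 0.3, 36], [-8.4, -6.6, -8.3], 255],
    [[0, 0.3, 36], [-8.4, -6.6, -8.3], 255]
  ]
}}

```text
clock: 36.2
tcp_pos: [0.5331, -0.321, 0.1566]
orientation: [-0.003, 0.078, 0.997, 0.001]
wrist_force: [-1.6, -0.6, -0.7]
finger_gap: 0.0251
grip_force: 49.5
```

```bash
python3 - <<'E'
from h import *
print(look())
im,P,c=cloud('wrist'); np.savez('w9.npz',im=im,P=P); save('b3.png',im,1.25)
s=env.get_state();M=rot(s['orientation']);T=(P-s['tcp_pos'])@M
z=P[...,2]
X,Y=T[...,0],T[...,1]
print('pads',[np.nanpercentile(T[(z>.1)&(T[...,2]>-.04)&(T[...,2]<-.02)&(abs(Y)<.04)&(Y*sg>0.005)],[2,98],0).round(4).tolist() for sg in (1,-1)])
print('bat top',rect(T,big((T[...,2]<-.009)&(T[...,2]>-.018)&(abs(X)<.04)&(abs(Y)<.011))))
# unit top plane
m=big((z>.020)&(z<.027)&(abs(P[...,0]-.575)<.1)&(abs(P[...,1]+.295)<.1)); print('unit',rect(P,m),rect(T,m),np.median(z[m]))
h=(abs(P[...,0]-.575)<.09)&(P[...,1]<-.28)&(P[...,1]>-.38)&(z>.034)&(z<.075)
n,l,st,_=cv2.connectedComponentsWithStats(h.astype(np.uint8))
for i in range(1,n):
    if st[i,4]>15: q=l==i; print(st[i],np.percentile(T[q],[2,50,98],0).round(4).tolist(),np.median(z[q]).round(3),np.median(im[q],0))
E
```

```text
(array([ 0.5331, -0.321 ,  0.1566]), array([171.1,  -0.3, 179.9]), 0.0251)
pads [[[-0.011, 0.0114, -0.0395], [0.0106, 0.0246, -0.0206]], [[-0.011, -0.0267, -0.0396], [0.0106, -0.0136, -0.0205]]]
bat top (array([0.0004, 0.    ]), array([22. , 46.8]), 90.0)
unit (array([ 0.576 , -0.2971]), array([140.6, 120.3]), 80.8) (array([-0.0393,  0.0303]), array([120.3, 140.6]), 0.2) 0.023696905252678035
[242 173  42  30 728] [[-0.0101, -0.0155, 0.0984], [0.0095, 0.0001, 0.1065], [0.0111, 0.0161, 0.1224]] 0.051 [52. 52. 54.]
[239 206   7   4  17] [[-0.0217, -0.02, 0.116], [-0.0206, -0.0169, 0.1191], [-0.0201, -0.0151, 0.1223]] 0.038 [72. 55. 44.]
[278 207   8   4  18] [[-0.0226, 0.0147, 0.1158], [-0.0209, 0.0171, 0.1197], [-0.0203, 0.0203, 0.1225]] 0.037 [69.5 46.  39.5]
[252 208  20   2  39] [[-0.0216, -0.0088, 0.1174], [-0.0213, 0.0002, 0.1194], [-0.0207, 0.0082, 0.1216]] 0.037 [168. 126.  58.]
[228 307  62  21 746] [[-0.1374, -0.0297, 0.1052], [-0.1327, -0.0074, 0.1135], [-0.1292, 0.024, 0.1219]] 0.043 [180. 167. 132.]
```

View pics/b3.png

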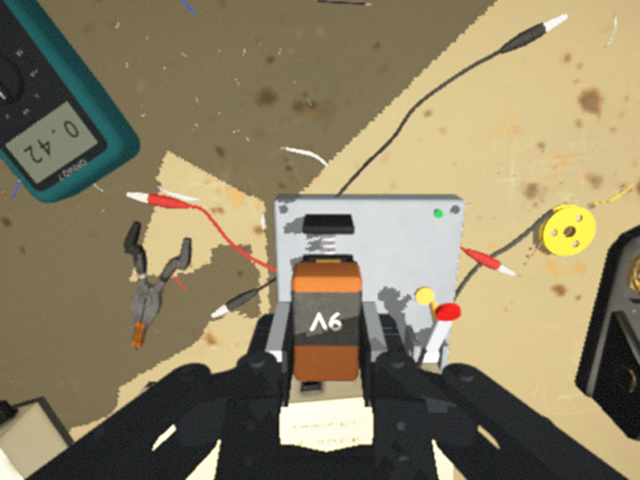

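The view shows the unit square to the tool within 0.2°. The spring housing at (328,222) and plate at (328,258) are in line with the battery, and the lever pad is at (448,312). The seat lies about 43.5 mm ahead. I'll go down in front of the plate.

{"op": "carry_out", "data": {
  "steps": [
    [[0, 0, 0], [-2.5, 0.1, 1], 255],
    [[0, 0, 0], [-5.1, 0.1, 3], 255],
    [[0, 0, 0], [-5.1, 0.1, 6], 255],
    [[0, 0, 0], [-5.1, 0.1, 8.5], 255],
    [[0, 0, 0], [-5.1, 0.1, 10], 255],
    [[0, 0, 0], [-5.1, 0.1, 10.7], 255],
    [[0, 0, 0], [-5.1, 0.1, 10.7], 255],
    [[0, 0, 0], [-5.1, 0.1, 10.7], 255]
  ]
}}

```text
clock: 37.25
tcp_pos: [0.585, -0.3291, 0.0519]
orientation: [-0.001, 0.079, 0.997, -0.0]
wrist_force: [-0.8, 0.8, -0.6]
finger_gap: 0.0251
grip_force: 49.5
```

```bash
python3 - <<'E'
from h import *
print(look(),env.get_state()['wrist_force'].round(1))
im,P,c=cloud('wrist'); np.savez('w10.npz',im=im,P=P); save('b4.png',cv2.resize(im[180:330,180:340],None,fx=3,fy=3),1)
s=env.get_state();M=rot(s['orientation']);T=(P-s['tcp_pos'])@M
z=P[...,2];X,Y=T[...,0],T[...,1]
for x0 in np.arange(-.03,.062,.004):
    w=(X>x0)&(X<x0+.004)&(abs(Y)<.008)&(T[...,2]>-.02)
    if w.sum()>4: print(round(x0,3),w.sum(),'z',np.nanpercentile(z[w],[5,50,95]).round(4),np.median(im[w],0))
print('hous',np.nanpercentile(X[(abs(Y)<.02)&(z>.048)&(X>.03)&(X<.08)],[2,98]).round(4))
E
```

```text
(array([ 0.585 , -0.3291,  0.0519]), array([ 1.71e+02, -1.00e-01, -1.80e+02]), 0.0251) [-0.8  0.8 -0.6]
-0.026 31 z [0.0619 0.0624 0.0628] [149. 114. 101.]
-0.022 193 z [0.0624 0.0631 0.0639] [155.  89.  45.]
-0.018 212 z [0.0623 0.0632 0.064 ] [156.  90.  45.]
-0.014 231 z [0.0623 0.0632 0.064 ] [158.  91.  46.]
-0.01 229 z [0.0623 0.0632 0.064 ] [159.  92.  47.]
-0.006 225 z [0.0627 0.0635 0.0643] [71. 68. 61.]
-0.002 231 z [0.0628 0.0635 0.0645] [70. 69. 63.]
0.002 247 z [0.0627 0.0637 0.0646] [159. 156. 143.]
0.006 255 z [0.0627 0.0637 0.0646] [122. 118. 109.]
0.01 281 z [0.0237 0.0635 0.0644] [119. 114. 106.]
0.014 345 z [0.0234 0.0635 0.0644] [124. 119. 107.]
0.018 291 z [0.0622 0.0633 0.0642] [245. 153.  74.]
0.022 480 z [0.0492 0.0576 0.0633] [148.  86.  45.]
0.026 54 z [0.0587 0.0596 0.0607] [255. 245. 120.]
0.03 917 z [0.0236 0.0453 0.0601] [194. 150.  69.]
0.034 82 z [0.0226 0.0238 0.0245] [220.5 222.  222. ]
0.038 112 z [0.0227 0.0236 0.0249] [202.  203.  205.5]
0.042 250 z [0.023  0.0427 0.0503] [133. 131. 131.]
0.046 221 z [0.0231 0.0442 0.05  ] [134. 131. 131.]
0.05 244 z [0.0231 0.0424 0.0503] [129. 130. 130.]
0.054 15 z [0.0489 0.0511 0.0562] [131. 131. 130.]
0.058 324 z [0.0566 0.0576 0.0587] [35. 35. 36.]
hous [0.0306 0.0639]
```

View pics/b4.png

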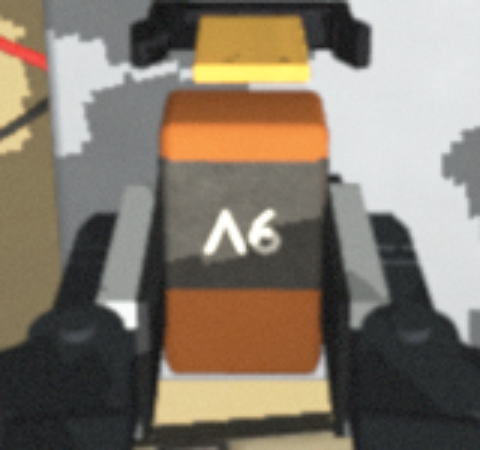

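```bash
python3 - <<'E'
from h import *
D=np.load('w10.npz');im,P=D['im'],D['P']
s=env.get_state();M=rot(s['orientation']);T=(P-s['tcp_pos'])@M
z=P[...,2];X,Y=T[...,0],T[...,1]
pl=(z>.0575)&(z<.0615)&(X>.024)&(X<.04)&(abs(Y)<.015)
print('plate top',pl.sum(),np.percentile(X[pl],[1,5,50,95,99]).round(4),np.percentile(Y[pl],[1,99]).round(4))
bt=(z>.0615)&(z<.066)&(abs(X)<.03)&(abs(Y)<.02)
print('bat',[np.percentile(Y[bt&(X>x)&(X<x+.006)],[1,99]).round(4) for x in (-.022,.0165)],np.percentile(X[bt],[.5,99.5]).round(4))
g=(z>.034)&(z<.046)&(X>.02)&(X<.04)&(abs(Y)>.01)&(abs(Y)<.03)
for sg in (1,-1): print('guide',np.percentile(T[g&(Y*sg>0)],[2,98],0).round(4).tolist())
E
```

```text
plate top 269 [0.0293 0.0295 0.031  0.0321 0.0322] [-0.0088  0.0087]
bat [array([-0.014 ,  0.0111]), array([-0.0139,  0.0115])] [-0.0223  0.0232]
guide [[0.0247, 0.0146, 0.0096], [0.0325, 0.0209, 0.0172]]
guide [[0.0248, -0.0207, 0.0096], [0.0326, -0.0148, 0.0169]]
```

The plate face is 5.5 mm behind the battery base and the holder axis lies 1.3 mm toward tool +y. I'll shift over, push the plate back 7 mm and lower.

{"op": "carry_out", "data": {
  "steps": [
    [[0, 0, 0], [0.3, 0.13, 0], 255],
    [[0, 0, 0], [0.6, 0.13, 0], 255],
    [[0, 0, 0], [0.9, 0.13, 0], 255],
    [[0, 0, 0], [1.2, 0.13, 0], 255],
    [[0, 0, 0], [1.25, 0.13, 0], 255],
    [[0, 0, 0], [1.25, 0.13, 0.4], 255],
    [[0, 0, 0], [1.25, 0.13, 0.8], 255],
    [[0, 0, 0], [1.25, 0.13, 0.9], 255]
  ]
}}

```text
clock: 38.3
tcp_pos: [0.5722, -0.3255, 0.0413]
orientation: [-0.002, 0.079, 0.997, 0.0]
wrist_force: [4.1, -0.3, 1.7]
finger_gap: 0.025
grip_force: 49.8
```

```bash
python3 - <<'E'
from h import *
print(look(),env.get_state()['wrist_force'].round(1))
im,P,c=cloud('wrist'); np.savez('w11.npz',im=im,P=P)
s=env.get_state();M=rot(s['orientation']);T=(P-s['tcp_pos'])@M
z=P[...,2];X,Y=T[...,0],T[...,1]
pl=(z>.0575)&(z<.0615)&(X>.020)&(X<.04)&(abs(Y)<.015)
print('plate top',pl.sum(),np.percentile(X[pl],[1,5,50,95,99]).round(4),np.percentile(Y[pl],[1,99]).round(4))
bt=(z>.050)&(z<.0575)&(abs(X)<.03)&(abs(Y)<.02)
print('bat',[np.percentile(Y[bt&(X>x)&(X<x+.006)],[1,99]).round(4) for x in (-.022,.0165)],np.percentile(X[bt],[.5,99.5]).round(4),[np.median(z[bt&(abs(X-x)<.003)&(abs(Y)<.008)]).round(4) for x in(-.018,0,.018)])
g=(z>.034)&(z<.046)&(X>.00)&(X<.04)&(abs(Y)>.01)&(abs(Y)<.03)
for sg in (1,-1): print('guide',np.percentile(T[g&(Y*sg>0)],[2,98],0).round(4).tolist())
E
```

```text
(array([ 0.5722, -0.3255,  0.0413]), array([ 171. ,   -0.2, -180. ]), 0.025) [ 4.1 -0.3  1.7]
plate top 325 [0.0233 0.0236 0.0254 0.0265 0.0268] [-0.0101  0.0073]
bat [array([-0.014 ,  0.0116]), array([-0.014,  0.012])] [-0.0222  0.0266] [np.float64(0.0525), np.float64(0.053), np.float64(0.0529)]
guide [[0.0095, 0.0105, -0.0044], [0.0231, 0.0191, 0.0063]]
guide [[0.0096, -0.0221, -0.0041], [0.0258, -0.0103, 0.0067]]
```

{"op": "carry_out", "data": {
  "steps": [
    [[0, 0, 0], [0, 0, 0.1], 255],
    [[0, 0, 0], [0, 0, 0.2], 255],
    [[0, 0, 0], [0, 0, 0.25], 255],
    [[0, 0, 0], [0, 0, 0.25], 255],
    [[0, 0, 0], [0, 0, 0.25], 220],
    [[0, 0, 0], [0, 0, 0.25], 170],
    [[0, 0, 0], [0, 0, 0.25], 140],
    [[0, 0, 0], [0, 0, 0.25], 140]
  ]
}}

```text
clock: 39.35
tcp_pos: [0.5714, -0.3249, 0.0387]
orientation: [-0.002, 0.079, 0.997, 0.0]
wrist_force: [-1.1, -0.6, -0.8]
finger_gap: 0.0385
grip_force: 0.0
```

```bash
python3 - <<'E'
from h import *
print(look(),env.get_state()['wrist_force'].round(1))
im,P,c=cloud('wrist'); np.savez('w12.npz',im=im,P=P)
s=env.get_state();M=rot(s['orientation']);T=(P-s['tcp_pos'])@M
z=P[...,2];X,Y=T[...,0],T[...,1]
pl=(z>.0575)&(z<.0615)&(X>.015)&(X<.04)&(abs(Y)<.015)
print('plate top',pl.sum(),np.percentile(X[pl],[1,5,50,95,99]).round(4),np.percentile(Y[pl],[1,99]).round(4))
bt=(z>.044)&(z<.0555)&(abs(X)<.03)&(abs(Y)<.014)
print('bat',[np.percentile(Y[bt&(X>x)&(X<x+.006)],[1,99]).round(4) for x in (-.022,.0155)],np.percentile(X[bt],[.5,99.5]).round(4),[np.median(z[bt&(abs(X-x)<.003)&(abs(Y)<.008)]).round(4) for x in(-.018,0,.018)])
E
```

```text
(array([ 0.5714, -0.3249,  0.0387]), array([170.9,  -0.3, 180. ]), 0.0385) [-1.1 -0.6 -0.8]
plate top 331 [0.0195 0.0198 0.0216 0.0228 0.0231] [-0.0103  0.0068]
bat [array([-0.0139,  0.0117]), array([-0.0139,  0.0117])] [-0.0258  0.0296] [np.float64(0.0505), np.float64(0.0511), np.float64(0.0511)]
```

The battery is down flat and the plate sprang back about 4 mm with it, so it is home. I'll back straight up and verify everything before touching the lever.

{"op": "carry_out", "data": {
  "steps": [
    [[0, 0, 0], [0, 0, -1.5], 140],
    [[0, 0, 0], [0, 0, -4], 140],
    [[0, 0, 0], [0, 0, -8], 140],
    [[0, 0, 0], [1.5, 0, -12], 255],
    [[0, 0, 0], [3, 0, -15], 255],
    [[0, 0, 0], [3, 0, -15], 255],
    [[0, 0, 0], [3, 0, -15], 255],
    [[0, 0, 0], [3, 0, -15], 255]
  ]
}}

```text
clock: 40.4
tcp_pos: [0.5427, -0.3202, 0.1878]
orientation: [-0.002, 0.079, 0.997, 0.001]
wrist_force: [-0.7, 0.3, -0.0]
finger_gap: 0.0002
grip_force: 0.0
```

```bash
python3 - <<'E'
from h import *
print(look())
im,P,c=cloud('wrist'); np.savez('w13.npz',im=im,P=P)
it,Q,_=cloud('top')
o=np.zeros((576,512,3),np.uint8);o[:384]=im;o[384:]=cv2.resize(it[120:235,60:366],(512,192));save('fin.png',o,1)
s=env.get_state();M=rot(s['orientation']);T=(P-s['tcp_pos'])@M
z=P[...,2];X,Y=P[...,0],P[...,1]
hsv=cv2.cvtColor(im,cv2.COLOR_RGB2HSV);H,S,V=[hsv[...,i].astype(int) for i in range(3)]
k=big((z>.046)&(z<.054)&(np.hypot(X-.574,Y+.327)<.035)); print('bat',rect(P,k),np.median(z[k]))
seat=np.array([.5756,-.3276]);ex=np.array([.9877,-.1564]);ey=np.array([.1564,.9877])
f=lambda A:((P[...,:2]-seat)@A)
sx,sy=f(ex),f(ey)
print('bat seat x',np.percentile(sx[k],[1,99]).round(4),'y',np.percentile(sy[k],[1,99]).round(4))
p=(abs(sx)<.06)&(abs(sy)<.02)&(z>.056)&(z<.062); print('plate',np.percentile(sx[p],[2,98]).round(4) if p.sum() else 0)
h=(abs(sy)<.021)&(z>.034)&(z<.044)&(sx>.005)&(sx<.04); print('posts/guides',np.percentile(sx[h],[2,98]).round(4) if h.sum() else 0)
r=(S>150)&((H<8)|(H>172))&(z>.04)&(np.hypot(X-.58,Y+.25)<.06); print('lever',np.nanmedian(P[r],0).round(4),np.nanpercentile(P[r],[2,98],0).round(4).tolist())
E
```

```text
(array([ 0.5427, -0.3202,  0.1878]), array([171. ,  -0.3, 179.9]), 0.0002)
bat (array([ 0.5731, -0.3267]), array([26.8, 49.3]), 80.8) 0.05070282308039814
bat seat x [-0.0269  0.0213] y [-0.0122  0.0132]
plate [-0.0545 -0.0245]
posts/guides [0.0134 0.029 ]
lever [ 0.5809 -0.2529  0.0839] [[0.5757, -0.2597, 0.0802], [0.5883, -0.2461, 0.0865]]
```

View pics/fin.png

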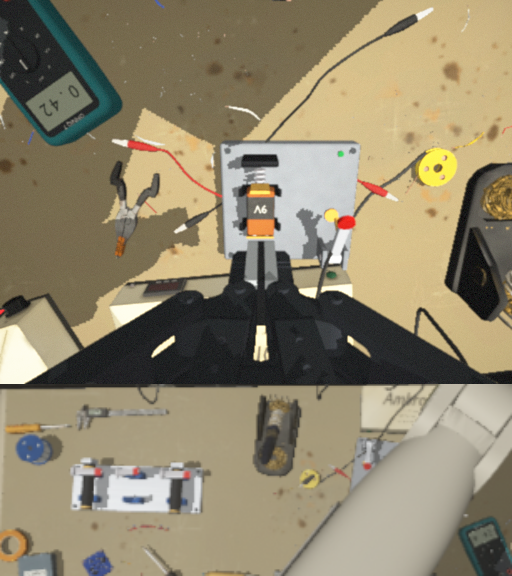

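Verified: the battery lies flat in the seat at (261,212) within about 1 mm, and both barrels are strapped in the lower strip at (88,490) and (178,490). The lever is up at (346,222). Now the lever.

```bash
python3 - <<'E'
from h import *
for p in ([.579,-.2515,.12],[.577,-.251,.085],[.571,-.250,.065],[.567,-.2495,.050]): print(goto(p,171))
E
```

```text
(array([ 0.1, -0.3, -0. ]), array([-2.54,  7.35,  6.77]))
(array([ 0.1, -0.3, -0. ]), array([-2.35,  7.36, 10.28]))
(array([ 0.1, -0.3, -0. ]), array([-1.75,  7.36, 12.28]))
(array([ 0.1, -0.3, -0. ]), array([-1.36,  7.35, 13.78]))
```

{"op": "carry_out", "data": {
  "steps": [
    [[0, 0, 0], [-1.2, 3.7, 1.5], 255],
    [[0, 0, 0], [-2.5, 7.4, 4], 255],
    [[0, 0, 0], [-2.5, 7.4, 6.8], 255],
    [[0, 0, 0], [-2.5, 7.4, 8.5], 255],
    [[0, 0, 0], [-2.4, 7.4, 10.2], 255],
    [[0, 0, 0], [-2.1, 7.4, 11.3], 255],
    [[0, 0, 0], [-1.7, 7.4, 12.3], 255],
    [[0, 0, 0], [-1.5, 7.4, 13.1], 255]
  ]
}}

```text
clock: 41.5
tcp_pos: [0.5689, -0.2502, 0.0581]
orientation: [-0.001, 0.079, 0.997, 0.0]
wrist_force: [0.3, -0.5, 0.7]
finger_gap: -0.0001
grip_force: 0.1
```

{"op": "carry_out", "data": {
  "steps": [
    [[0, 0, 0], [0.1, 0, 0.4], 255],
    [[0, 0, 0], [0.1, 0, 0.7], 255],
    [[0, 0, 0], [0.1, 0, 0.8], 255],
    [[0, 0, 0], [0.1, 0, 0.8], 255],
    [[0, 0, 0], [0.1, 0, 0.8], 255],
    [[0, 0, 0], [0.1, 0, -3], 255],
    [[0, 0, 0], [1.5, 0, -9], 255],
    [[0, 0, 0], [4, -3, -14], 255]
  ]
}}

```text
clock: 42.5
tcp_pos: [0.5265, -0.272, 0.2]
orientation: [-0.001, 0.077, 0.997, -0.0]
wrist_force: [0.4, -1.4, -0.2]
finger_gap: 0.0003
grip_force: 0.0
```

```bash
python3 - <<'E'
from h import *
print(look())
im,P,c=cloud('wrist')
z=P[...,2];X,Y=P[...,0],P[...,1]
hsv=cv2.cvtColor(im,cv2.COLOR_RGB2HSV);H,S,V=[hsv[...,i].astype(int) for i in range(3)]
r=(S>150)&((H<8)|(H>172))&(z>.03)&(np.hypot(X-.57,Y+.25)<.06); print('lever',r.sum(),np.nanpercentile(P[r],[2,50,98],0).round(4).tolist())
w=(S<40)&(V>180)&(z>.03)&(np.hypot(X-.59,Y+.25)<.045); print('arm z by x',[(round(x,3),np.nanmedian(z[w&(abs(X-x)<.004)]).round(4)) for x in np.arange(.57,.63,.01) if (w&(abs(X-x)<.004)).sum()>5])
k=big((z>.046)&(z<.054)&(np.hypot(X-.574,Y+.327)<.035)); print('bat',rect(P,k),np.median(z[k]))
E
```

```text
(array([ 0.5265, -0.272 ,  0.2   ]), array([ 1.712e+02, -1.000e-01, -1.800e+02]), 0.0003)
lever 147 [[0.5657, -0.2584, 0.0481], [0.5717, -0.2523, 0.0512], [0.5785, -0.2464, 0.0523]]
arm z by x [(np.float64(0.58), np.float64(0.0506)), (np.float64(0.59), np.float64(0.0507)), (np.float64(0.6), np.float64(0.0504)), (np.float64(0.61), np.float64(0.0506)), (np.float64(0.62), np.float64(0.0509)), (np.float64(0.63), np.float64(0.0553))]
bat (array([ 0.5731, -0.3266]), array([26.8, 49.6]), 80.8) 0.05075405784556361
```

The lever is level (pad and arm at z≈0.051). I'll do a last check of the rig from the fixed cameras, then hand in.

```bash
python3 - <<'E'
from h import *
im,P,c=cloud('top')
z=P[...,2];X,Y=P[...,0],P[...,1]
hsv=cv2.cvtColor(im,cv2.COLOR_RGB2HSV);H,S,V=[hsv[...,i].astype(int) for i in range(3)]
for y in (.138,.318):
    k=big((abs(Y-y)<.02)&(z>.044)&(z<.062)&(X<.566)&(X>.47)); r=rect(P,k); print('tube',r,np.median(z[k]).round(4))
    q=(abs(Y-(y-.026))<.02)&(abs(X-.58)<.03)&(S>120)&((H<8)|(H>172)); print('red',q.sum(),np.nanmedian(P[q],0).round(4))
ok=all(True for _ in [0]); print(env.get_state()['qvel'].round(3))
print(env.hand_in())
E
```

```text
tube (array([0.5287, 0.1402]), array([22.7, 72.1]), 87.6) 0.0499
red 10 [0.5702 0.1143 0.0551]
tube (array([0.5351, 0.3191]), array([22.4, 60.8]), 87.3) 0.05
red 12 [0.5771 0.2941 0.0546]
[ 0.029  0.055 -0.076 -0.079  0.03   0.036]
the job is handed in; nothing more can be done
None
```

The job is handed in: both barrels present are clamped in the two outer cradles, the battery is home in the supply unit's holder, and the contact lever was lowered last. My final camera checks agree with this, but no verdict came back.

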